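# Fetch the check weight from the blocked drawer and load the balance

## Robot

A 7-joint arm with a two-finger parallel gripper is mounted at the origin on a cart in front of the work surface, level with it; the furniture and walls round the work are solid. World frame = base frame: x ahead of the robot, y to its left, z up, the work surface at z = 0. Lengths are in m, angles in rad, forces in N, time in s.
With the tool pointing down it reaches from about 0.425 to 1.025 m from the base axis. Payload 9.4 kg.
Tool frame: the origin (TCP) lies at the very end of the fingers, on their centre line; the grasp point (between the pads) lies 19 mm behind it; z points along the fingers, y is the line along which they close (so a half turn about z gives the same grasp; the last joint's range is limited). The gripper opens to 93 mm and grips with 3 to 60 N. Pads are 15 mm wide; open, the fingers measure 128 mm over their backs; the gripper's body (75 mm by 188 mm) begins 65 mm behind the grasp point.
Start: joints at [-1.401, 0.599, -0.003, 1.599, 0.002, 0.943, -0.08], TCP at [0.177, 0.703, 0.219] pointing down, gripper open.
Joint ranges: [-2.57, 2.57], [-0.35, 1.97], [-1.29, 1.29], [0.11, 2.56], [-1.05, 4.19], [0.11, 1.86], [-2.63, 2.63]. Speed limits (rad/s): [2.22, 2.22, 3.01, 3.01, 3.14, 3.14, 3.14].

## Interface

Orientations are given as a unit quaternion [w, x, y, z].
In Python, from workcell import ctrl gives the robot as it stands.
- The arm moves only by the shell command python3 -m creep 'ROWS' [FORCE]. ROWS is JSON, a list of rows, each an object of numbers: "ax", "ay", "az": the turn, a rotation vector about the tool's x, y, z each as a share of 45 degrees, from -1 to 1; "x", "y", "z": the shift along the tool's x, y, z each as a share of 500 mm, from -1 to 1; "claw": the closure in counts, from 0 (fully open) to 255 (shut). A call has 1 to 12 rows; each row is the pose to reach, as a shift and turn from the pose commanded when the call began, along the tool's axes at that moment; what a row does not reach only later rows make up. A row lasts 1/10 s, in which the tool goes at most 50 mm and 8.59 degrees, less where a joint would pass 70% of its speed; a pose out of reach is approached as far as the arm can. A call with a number of a shift or a turn outside -1 to 1 is refused whole. A call with a gripper value outside its range is refused whole. The fingers move at their own pace and stop on an object; FORCE is the grip in N (left out, the last holds). Time passes only in rows, so rows that repeat a pose let the fingers close. It gives the time, the measured TCP pose, the force, the opening and the grip force at its end, in the units of the state.
- ctrl.state(): the state, without advancing time (a new reading comes with each control period).
- ctrl.camera(name): name is "scene" or "top" or "wrist"; returns the picture (400x640x3 uint8, blue, green, red); there is no depth.
- ctrl.camera_info(name): a dict with "fx", "fy", "cx", "cy" (pixels), "k1" (the pictures are not rectified: a ray, as slopes to the right and down, at radius r is drawn at 1 + k1 r^2 times it, then the intrinsics apply), "xyz" and "attitude" of the camera in the world. Camera axes: x right, y up, looking along -z (the intrinsics and any distortion apply to the point x, -y, -z); pixel columns grow to the right and rows downward; lengths in m; the calibration is good to about 2 mm. A picture is of the moment at which its call begins: read the wrist's pose just before it. camera_info takes no time and is no camera call; for the wrist camera it gives the pose at the moment of the call.
- ctrl.hand_in(): hands the job in; it is judged then, once.
Trained networks look in the newest picture that a camera, given by its name, has taken for a name from the list of things; names that differ only in an ending like _2 or _b are one class to them, and where a whole thing is asked for, a point or a joint stands for the part that bears it (a point fixed in the world has none). Each returns a list of dicts, best first, with "confidence" (0 to 1); they miss things now and then, are a little off and sometimes report something else, mostly with a low value. They report only what shows in the picture. A call takes as long as a camera call.
- ctrl.look_for(camera, target): "centre" ([x, y, z] in m, in world coordinates, good to about 4 mm: the middle of the surface that is visible of it).
- ctrl.landmark_of(camera, target): "centre" ([x, y, z] in m, in world coordinates, good to about 4 mm: a listed point, or the origin of a listed thing).
The state is a dict: "time": time; "qpos": joint angles; "joint_velocities": joint speeds; "effort": joint torques, N m; "tcp_pos": TCP position; "ee_rot": TCP orientation; "contact_force": force on the tool from outside, world axes, zero at the start; "wrist_torque": the same for the moment, N m; "width": finger opening in m; "gripper_force": force on a finger pad.
Only numpy, scipy, OpenCV 4.12 (cv2) and the standard library are available. Lean on these libraries where they do the work, as an engineer would, in place of code of your own. Each camera call takes 0.05 s, during which the arm holds its last target. There are 200 camera calls.

## Task

The balance is due for its check, but things are in the way: first move the beaker off the balance pan and the two bottles from in front of the clear drawer box, and stand all three in the blue tray. Then open the drawer, take out the largest brass weight and stand it on the middle of the balance pan. Finally shut the drawer fully and put each bottle back where it stood before; the beaker stays in the tray, the two smaller weights stay in their wells, and nothing may tip over.

Things in the scene. Friction and masses are not known exactly. Their poses are not given: they have to be found in the camera images.
- bottle_blue_center (a point): Centre (69 mm above the underside) of the glass bottle with the blue screw cap: body 70 mm across, 138 mm tall; the cap, 40 mm across, is its top 20 mm (shoulders slope below it). About 0.4 kg, its z axis points up. It stands in front of the drawer box.
- bottle_orange_center (a point): Centre (52 mm above the underside) of the smaller glass bottle with the orange screw cap: body 56 mm across, 105 mm tall; the cap, 40 mm across, is its top 16 mm. About 0.2 kg, z axis up. It stands beside the blue-capped bottle in front of the drawer box; which of them is left or right changes.
- beaker_center (a point): Centre (35 mm above the underside) of the 100 ml glass beaker, 54 mm across, 70 mm tall, open at the top, walls about 2 mm, 60 g, z axis up. It stands on the balance pan.
- weight_large_center (a point): Centre (32 mm above the underside) of the largest brass weight, 0.5 kg, 64 mm tall: a cylinder 38 mm across and 44 mm tall, on top a knob 22 mm across (the uppermost 10 mm). z axis up. It starts in the shut drawer under the clear roof, front left of the three, in a round well 20 mm deep with 1.5 mm play, underside 18 mm above the bench. With the drawer out 90 mm or more it lifts straight up.
- weight_medium_center (a point): Centre (25 mm above the underside) of the middle brass weight, 28 mm across, 50 mm tall, in the well to the right of the large one. To be left alone.
- weight_small_center (a point): Centre (21 mm above the underside) of the smallest brass weight, 22 mm across, 42 mm tall, in the rear well. To be left alone.
- drawer (a joint): Opening of the drawer in m: 0 shut, 0.11 at the stop. It slides with about 2 N of friction, with no latch, and stays where it is left.
- drawer_handle (a point): Middle of the drawer's bar handle: level, 10 mm thick, about 75 mm long, its axis 40 mm off the drawer front and 52 mm above the bench; moves with the drawer. x points from the handle into the box (pull the other way to open), y along the bar, z up. The box is 165 mm deep, 160 wide, 92 high with a fixed clear roof; the drawer front is 90 mm high.
- pan (a point): Centre of the upper face of the balance's round steel pan, 104 mm across, 54 mm above the bench. The balance is a white housing 185 x 125 mm, 44 mm high; x points away from its display side, z up. Balance and tray stand left and right of the drawer box; which is on which side changes.
- tray_floor (a point): Centre of the floor (4 mm above the bench) of the blue tray, 232 x 107 mm inside with a rim 18 mm above the bench; x runs along its long side, z up. Bottles 65 to 80 mm either side of the centre along x leave room for the beaker between them.

How it is judged:
By the outcome, as a careful person would: the job done as asked, in the order asked, and still so for the second after the job is handed in, with the robot touching nothing.
It also fails if it takes over 131 s, if anything falls off the work surface, if the arm or the gripper's body presses on something with over 40 N, if the wrist force passes 120 N, or if a joint passes its speed limit or range.

## Working session

There is one attempt and no reset: what is moved stays moved. The work goes in short steps, Python scripts to look and compute and a shell command to move; the robot and the scene stay as the last step left them, time stands still between calls to the robot, and variables do not carry over. Pictures are saved under pics/ and viewed, at most 15 in all, crops included, and the job is handed in when it is done.

```bash
ls; mkdir -p pics
python3 - <<'E'
from workcell import ctrl
import cv2
s=ctrl.state();print({k:s[k] for k in("time","tcp_pos","ee_rot","width")})
for c in("scene","top"):
    cv2.imwrite(f"pics/{c}0.png",ctrl.camera(c))
    print(c,ctrl.camera_info(c))
    for n in("bottle_blue_center","bottle_orange_center","beaker_center","weight_large_center","drawer_handle","pan","tray_floor"):
        r=ctrl.landmark_of(c,n)
        print(n,[(d["centre"],round(d["confidence"],2)) for d in r[:2]])
print(ctrl.camera_info("wrist"),ctrl.state()["time"])
E
```

```text
pics
{'time': 0.0, 'tcp_pos': array([0.17701782, 0.70254173, 0.21777805]), 'ee_rot': array([-2.39878473e-05,  1.23055186e-01,  9.92399528e-01, -7.72945705e-04]), 'width': 0.09305291917593364}
scene {'fx': 507.91998414062977, 'fy': 507.91998414062977, 'cx': 318.0607758394927, 'cy': 195.59399609536476, 'k1': -0.06844922468361997, 'xyz': array([ 0.08737777, -0.62637834,  0.66924679]), 'attitude': array([ 0.83561098,  0.38527238, -0.15695846, -0.35872487])}
bottle_blue_center [([0.4554, -0.2426, 0.0713], 0.66)]
bottle_orange_center [([0.4475, -0.1376, 0.0534], 0.64)]
beaker_center [([0.5527, -0.3259, 0.0872], 0.94)]
weight_large_center [([0.5521, 0.0446, 0.0005], 0.21)]
drawer_handle [([0.5125, -0.1773, 0.0492], 0.82)]
pan [([0.5537, -0.3334, 0.0538], 0.65)]
tray_floor [([0.5549, 0.0413, 0.002], 0.56)]
top {'fx': 419.38314130624354, 'fy': 419.38314130624354, 'cx': 323.5448091986033, 'cy': 197.0387364803601, 'k1': -0.09652219414396664, 'xyz': array([ 0.49224228, -0.17210307,  0.94488152]), 'attitude': array([-0.69578185, -0.04993242,  0.02924113,  0.71591852])}
bottle_blue_center [([0.4553, -0.2416, 0.0696], 0.63)]
bottle_orange_center [([0.4463, -0.1385, 0.0551], 0.59)]
beaker_center [([0.5516, -0.3264, 0.0911], 0.9)]
weight_large_center []
drawer_handle [([0.5182, -0.1817, 0.054], 0.85)]
pan [([0.5499, -0.3354, 0.0505], 0.84)]
tray_floor [([0.5479, 0.0407, -0.0012], 0.98)]
{'fx': 282.3044967294061, 'fy': 282.3044967294061, 'cx': 315.3406742674817, 'cy': 199.48079542810675, 'k1': -0.03899943292364031, 'xyz': array([0.10525181, 0.7216376 , 0.38553286]), 'attitude': array([ 0.78138618, -0.10616165, -0.08202377,  0.60945668])} 0.8
```

View pics/scene0.png

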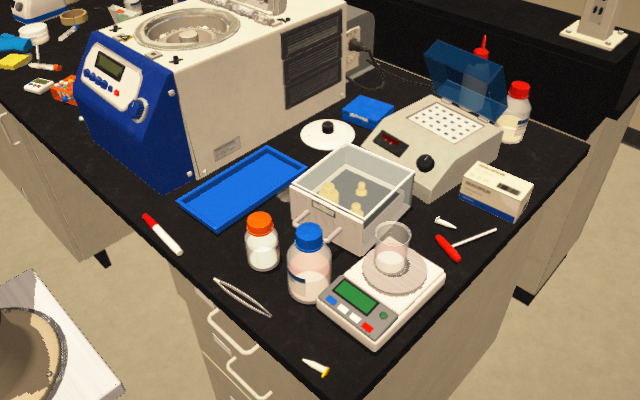

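View pics/top0.png

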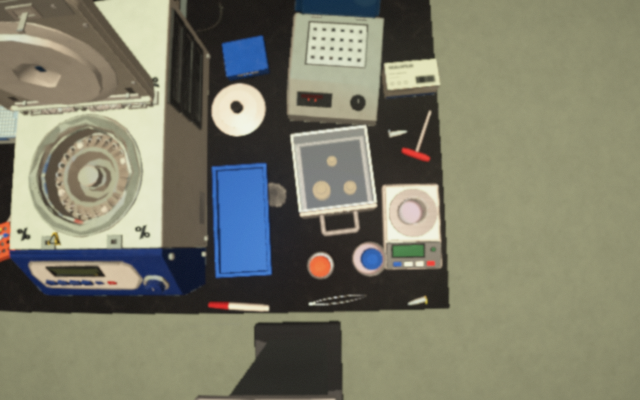

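The top view shows the tray left of the box (columns 212–272). The bottles stand in front of the box: orange cap (320,265), blue cap (371,259). The beaker is on the pan (411,211), and the handle is at (340,225). A tall centrifuge is close to the tray's left. Next I'll write helpers and measure.

```bash
cat > h.py <<'E'
import numpy as np, cv2
from scipy.spatial.transform import Rotation as R
from workcell import ctrl
def rot(q): return R.from_quat(np.asarray(q)[[1,2,3,0]])
def ray(info,px):
    K=np.array([[info["fx"],0,info["cx"]],[0,info["fy"],info["cy"]],[0,0,1]])
    u=cv2.undistortPoints(np.array([[px]],float),K,np.array([info["k1"],0,0,0,0]))[0,0]
    d=rot(info["attitude"]).apply([u[0],-u[1],-1.]); return np.array(info["xyz"]),d/np.linalg.norm(d)
def atz(info,px,z):
    o,d=ray(info,px); return o+d*(z-o[2])/d[2]
def tri(obs):
    A=np.zeros((3,3));b=np.zeros(3);rs=[ray(i,p) for i,p in obs]
    for o,d in rs:
        P=np.eye(3)-np.outer(d,d);A+=P;b+=P@o
    x=np.linalg.solve(A,b)
    return x,max(np.linalg.norm(np.cross(x-o,d)) for o,d in rs)
def go(*targets,yaw=None):
    """rows (shares) from the present pose to world TCP targets; yaw of tool y axis (rad from world x)"""
    s=ctrl.state();q=rot(s["ee_rot"])
    for t in targets:
        print("t",t,"xyz share",np.round(q.inv().apply(np.array(t)-s["tcp_pos"])/.5,4))
    if yaw is not None:
        y=np.array([np.cos(yaw),np.sin(yaw),0]);z=np.array([0,0,-1.]);G=R.from_matrix(np.c_[np.cross(y,z),y,z])
        print("turn share",np.round((q.inv()*G).as_rotvec()/(np.pi/4),4))
def show():
    s=ctrl.state();y=rot(s["ee_rot"]).as_matrix()[:,1]
    print("t%.1f"%s["time"],"tcp",np.round(s["tcp_pos"],4),"yaw %.3f"%np.arctan2(y[1],y[0]),"z",np.round(rot(s["ee_rot"]).as_matrix()[:,2],3),"w %.4f g %.1f"%(s["width"],s["gripper_force"]),"F",np.round(s["contact_force"],1),"q",np.round(s["qpos"],2))
E
python3 - <<'E'
from h import *
S=ctrl.camera_info("scene");T=ctrl.camera_info("top")
for n,a,b in [("orange top",(259,219),(320,265)),("blue top",(309,233),(371,258)),("centri top front R corner",(167,67),(165,252)),("centri rear top R",(345,5),(205,55)),
 ("handleL",(297,221),(321,230)),("handleR",(350,248),(358,229)),("beaker rim",(394,235),(411,211)),("box FL top",(292,187),(297,215)),("box FR top",(364,217),(376,208)),("box RL top",(347,146),(292,132)),("box RR",(413,179),(368,126))]:
    print(n,*[np.round(v,4) for v in tri([(S,a),(T,b)])])
for n,p,z in [("tray c0",(212,166),.018),("tray",(267,164),.018),("tray",(271,275),.018),("tray",(217,277),.018),("cent base?",(208,295),0),("edge",(320,312),0),
 ("pan c",(411,211),.054),("balFL",(385,267),.044),("balFR",(441,267),.044),("balRL",(382,185),.044),("balRR",(438,185),.044)]:
    print(n,np.round(atz(T,p,z),4))
print("scene cent base",atz(S,(193,191),0),atz(S,(300,146),0),atz(S,(77,150),0))
show()
E
```

```text
orange top [ 0.4496 -0.1364  0.1011] 0.0024
blue top [ 0.4627 -0.2371  0.1282] 0.001
centri top front R corner [0.4809 0.1105 0.2763] 0.0059
centri rear top R [0.8115 0.0232 0.312 ] 0.0129
handleL [ 0.5238 -0.1406  0.0473] 0.0012
handleR [ 0.5357 -0.2328  0.0344] 0.0182
beaker rim [ 0.5547 -0.3234  0.115 ] 0.0026
box FL top [ 0.5563 -0.0939  0.0792] 0.0029
box FR top [ 0.5641 -0.2558  0.1029] 0.003
box RL top [ 0.7299 -0.082   0.0749] 0.0033
box RR [ 0.736  -0.2428  0.075 ] 0.0053
tray c0 [0.6758 0.1061 0.018 ]
tray [ 0.6759 -0.0206  0.018 ]
tray [ 0.428  -0.0262  0.018 ]
tray [0.4257 0.0947 0.018 ]
cent base? [0.3844 0.121  0.    ]
edge [ 0.3428 -0.1311  0.    ]
pan c [ 0.5574 -0.3325  0.054 ]
balFL [ 0.4406 -0.2735  0.044 ]
balFR [ 0.4368 -0.3928  0.044 ]
balRL [ 0.6164 -0.2743  0.044 ]
balRR [ 0.6127 -0.3958  0.044 ]
scene cent base [0.47388051 0.11561817 0.        ] [0.73511589 0.06714916 0.        ] [0.37430522 0.43840793 0.        ]
t0.8 tcp [0.1771 0.703  0.2186] yaw 1.324 z [ 0. -0. -1.] w 0.0930 g 0.0 F [ 0.5 -1.1 -0.1] q [-1.4   0.6  -0.    1.6   0.    0.94 -0.08]
```

Run:
```python
import cv2
a=cv2.imread("pics/scene0.png");cv2.imwrite("pics/sc1.png",cv2.resize(a[125:335,170:450],None,fx=2.8,fy=2.8,interpolation=cv2.INTER_CUBIC))
```

```text
(no output)
```

View pics/sc1.png

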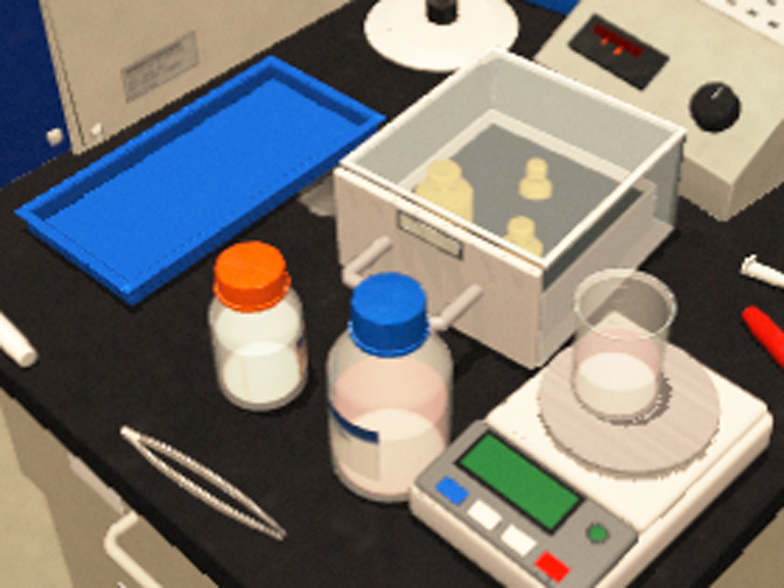

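The crop shows the orange cap (259,220), the blue cap (309,236), the beaker on the pan, and the large weight front left in the box. Every grasp will close along world x, because the centrifuge wall next to the tray rules out closing along y. Next I compute the moves to a spot over the bottles.

Run:
```python
from h import *
go((.177,.703,.45),(.36,.36,.45),yaw=.66)
S=ctrl.camera_info("scene")
print([np.round(atz(S,p,0),3) for p in [(197,179),(266,145),(230,163)]])
i=ctrl.camera_info("wrist");q=rot(ctrl.state()["ee_rot"])
print("cam look in tool",q.inv().apply(rot(i["attitude"]).apply([[0,0,-1],[1,0,0]])),q.inv().apply(i["xyz"]-ctrl.state()["tcp_pos"]))
```

```text
t (0.177, 0.703, 0.45) xyz share [ 2.000e-04 -1.000e-04 -4.627e-01]
t (0.36, 0.36, 0.45) xyz share [-0.5223 -0.5759 -0.4627]
turn share [0.000e+00 1.000e-04 8.455e-01]
[array([0.503, 0.142, 0.   ]), array([0.685, 0.127, 0.   ]), array([0.586, 0.134, 0.   ])]
cam look in tool [[-2.65835225e-01 -1.01159206e-03  9.64017951e-01]
 [ 6.25780976e-04  9.99999058e-01  1.22191265e-03]] [ 0.07423457  0.00049222 -0.16690694]
```

```bash
python3 -m creep '[{"z":-0.1},{"z":-0.2},{"z":-0.3},{"z":-0.4},{"z":-0.46},{"z":-0.46},{"x":-0.522,"y":-0.576,"z":-0.46,"az":0.845},{"x":-0.522,"y":-0.576,"z":-0.46,"az":0.845},{"x":-0.522,"y":-0.576,"z":-0.46,"az":0.845},{"x":-0.522,"y":-0.576,"z":-0.46,"az":0.845},{"x":-0.522,"y":-0.576,"z":-0.46,"az":0.845},{"x":-0.522,"y":-0.576,"z":-0.46,"az":0.845}]' 40; python3 -m creep '[{},{},{}]'; python3 -c "
from h import *
show();go((.36,.36,.45),(.50,-.12,.40),yaw=0)"
```

```text
t0.8 tcp [0.1771 0.703  0.2186] yaw 1.324 z [ 0. -0. -1.] w 0.0930 g 0.0 F [ 0.5 -1.1 -0.1] q [-1.4   0.6  -0.    1.6   0.    0.94 -0.08]
t (0.36, 0.36, 0.45) xyz share [-0.5223 -0.5759 -0.4627]
t (0.5, -0.12, 0.4) xyz share [-1.0283 -1.4384 -0.3627]
turn share [1.0000e-04 1.0000e-04 1.6858e+00]schema error: expected keys ax, ay, az, x, y, z, claw
schema error: expected keys ax, ay, az, x, y, z, claw
```

```bash
python3 -m creep '[{"ax":0,"ay":0,"az":0,"x":0,"y":0,"z":-0.2,"claw":0},{"ax":0,"ay":0,"az":0,"x":0,"y":0,"z":-0.3,"claw":0},{"ax":0,"ay":0,"az":0,"x":0,"y":0,"z":-0.46,"claw":0},{"ax":0,"ay":0,"az":0,"x":0,"y":0,"z":-0.46,"claw":0},{"ax":0,"ay":0,"az":0.4,"x":-0.26,"y":-0.29,"z":-0.46,"claw":0},{"ax":0,"ay":0,"az":0.845,"x":-0.52,"y":-0.58,"z":-0.46,"claw":0},{"ax":0,"ay":0,"az":0.845,"x":-0.52,"y":-0.58,"z":-0.46,"claw":0},{"ax":0,"ay":0,"az":0.845,"x":-0.52,"y":-0.58,"z":-0.46,"claw":0},{"ax":0,"ay":0,"az":0.845,"x":-0.52,"y":-0.58,"z":-0.46,"claw":0},{"ax":0,"ay":0,"az":0.845,"x":-0.52,"y":-0.58,"z":-0.46,"claw":0},{"ax":0,"ay":0,"az":0.845,"x":-0.52,"y":-0.58,"z":-0.46,"claw":0},{"ax":0,"ay":0,"az":0.845,"x":-0.52,"y":-0.58,"z":-0.46,"claw":0}]' 40; python3 -c "
from h import *
show();go((.36,.36,.45),(.50,-.12,.40),yaw=0)"
```

```text
time: 2.0
tcp_pos: [0.3595, 0.3554, 0.4493]
ee_rot: [0.0, 0.44, 0.898, 0.0]
contact_force: [0.3, 0.6, 0.6]
width: 0.0929
gripper_force: 0.0
t2.0 tcp [0.3595 0.3554 0.4493] yaw 0.659 z [ 0.001  0.001 -1.   ] w 0.0929 g 0.0 F [0.3 0.6 0.6] q [-1.12  0.12  0.27  1.77 -0.03  1.25 -0.19]
t (0.36, 0.36, 0.45) xyz share [ 0.0066  0.0065 -0.0015]
t (0.5, -0.12, 0.4) xyz share [-0.9239 -0.3599  0.098 ]
turn share [ 1.100e-03 -6.000e-04  8.388e-01]
```

```bash
python3 -m creep '[{"ax":0,"ay":0,"az":0.4,"x":-0.46,"y":-0.18,"z":0,"claw":0},{"ax":0,"ay":0,"az":0.84,"x":-0.924,"y":-0.36,"z":0.1,"claw":0},{"ax":0,"ay":0,"az":0.84,"x":-0.924,"y":-0.36,"z":0.1,"claw":0},{"ax":0,"ay":0,"az":0.84,"x":-0.924,"y":-0.36,"z":0.1,"claw":0},{"ax":0,"ay":0,"az":0.84,"x":-0.924,"y":-0.36,"z":0.1,"claw":0},{"ax":0,"ay":0,"az":0.84,"x":-0.924,"y":-0.36,"z":0.1,"claw":0},{"ax":0,"ay":0,"az":0.84,"x":-0.924,"y":-0.36,"z":0.1,"claw":0},{"ax":0,"ay":0,"az":0.84,"x":-0.924,"y":-0.36,"z":0.1,"claw":0},{"ax":0,"ay":0,"az":0.84,"x":-0.924,"y":-0.36,"z":0.1,"claw":0},{"ax":0,"ay":0,"az":0.84,"x":-0.924,"y":-0.36,"z":0.1,"claw":0},{"ax":0,"ay":0,"az":0.84,"x":-0.924,"y":-0.36,"z":0.1,"claw":0},{"ax":0,"ay":0,"az":0.84,"x":-0.924,"y":-0.36,"z":0.1,"claw":0}]' ;python3 -m creep '[{"ax":0,"ay":0,"az":0,"x":0,"y":0,"z":0,"claw":0},{"ax":0,"ay":0,"az":0,"x":0,"y":0,"z":0,"claw":0}]'; python3 -c "
from h import *
import json
show();i=ctrl.camera_info('wrist');cv2.imwrite('pics/w1.png',ctrl.camera('wrist'));np.save('w1.npy',i,allow_pickle=True)
for n in('bottle_blue_center','bottle_orange_center','beaker_center','weight_large_center','drawer_handle','pan','tray_floor'):
    r=ctrl.landmark_of('wrist',n); print(n,[(d['centre'],round(d['confidence'],2)) for d in r[:2]])
go((.52,-.28,.36),yaw=0)"
```

```text
time: 3.2
tcp_pos: [0.4994, -0.1181, 0.3984]
ee_rot: [-0.0, 0.708, 0.706, -0.0]
contact_force: [-0.0, 0.9, -0.9]
width: 0.093
gripper_force: 0.0
time: 3.4
tcp_pos: [0.4996, -0.1155, 0.3987]
ee_rot: [-0.0, 0.706, 0.708, 0.0]
contact_force: [-1.3, 0.4, -0.1]
width: 0.0931
gripper_force: 0.0
t3.4 tcp [ 0.4996 -0.1155  0.3987] yaw 0.003 z [ 0.     0.001 -1.   ] w 0.0931 g 0.0 F [-1.3  0.4 -0.1] q [-0.49  0.19  0.74  1.86 -0.14  1.14  0.31]
bottle_blue_center [([0.4585, -0.2372, 0.0701], 0.61)]
bottle_orange_center [([0.4439, -0.1326, 0.0531], 0.75)]
beaker_center [([0.5523, -0.3226, 0.0939], 0.56), ([0.5487, 0.0382, 0.0032], 0.39)]
weight_large_center []
drawer_handle [([0.5175, -0.1827, 0.0551], 0.83)]
pan [([0.5547, -0.3373, 0.0543], 0.91)]
tray_floor [([0.5486, 0.0377, 0.0039], 0.82)]
t (0.52, -0.28, 0.36) xyz share [-0.3266  0.0403  0.0774]
turn share [ 0.0003 -0.0001  0.0013]
```

View pics/w1.png

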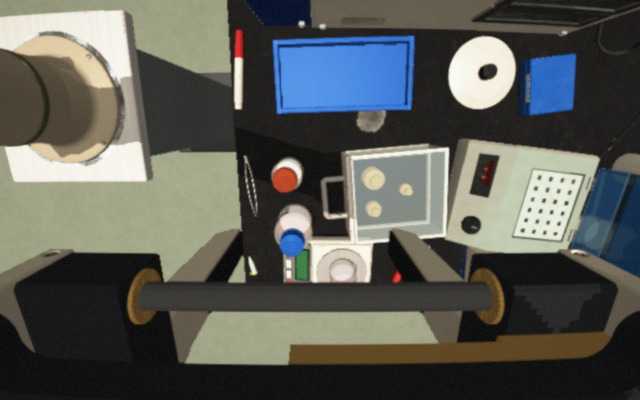

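The wrist view (right = +x, up = +y) shows the tray at (274–414, 37–112), orange cap (285,180), blue cap (291,243), beaker (342,270), handle bar at column 326, and the centrifuge wall base near row 27. I combine the views.

```bash
python3 - <<'E'
from h import *
S=ctrl.camera_info("scene");T=ctrl.camera_info("top");W=np.load('w1.npy',allow_pickle=True).item()
for n,o in dict(orange=[(S,(259,219)),(T,(320,265)),(W,(284.5,180))],blue=[(S,(309,229)),(T,(371,258)),(W,(291.5,243))],handle=[(S,(322,233)),(T,(340,230)),(W,(326,197))],
  beakrim=[(S,(394,235)),(T,(411,211)),(W,(342,270))],wl=[(T,(321,190)),(W,(373,178))],walltop=[(S,(167,67)),(T,(165,252))]).items():
    print(n,*[np.round(v,4) for v in tri(o)])
print("tray",[np.round(atz(W,p,.018)[:2],3) for p in[(274,38),(414,37),(412,111),(279,112)]])
print("wall base",[np.round(atz(W,p,0),3) for p in[(316,27),(450,26)]], "wall top",[np.round(atz(T,p,.28),3) for p in[(207,250),(207,100),(170,100)]])
E
python3 - <<'E'
import cv2
t=cv2.imread("pics/top0.png")[140:300,195:450];cv2.imwrite("pics/t1.png",cv2.resize(t,None,fx=3,fy=3,interpolation=cv2.INTER_CUBIC))
E
```

```text
orange [ 0.4488 -0.1363  0.1015] 0.003
blue [ 0.4622 -0.2361  0.1357] 0.0022
handle [ 0.5257 -0.1847  0.0432] 0.0125
beakrim [ 0.5558 -0.3172  0.1014] 0.0131
wl [ 0.6083 -0.1424  0.0464] 0.001
walltop [0.4809 0.1105 0.2763] 0.0059
tray [array([0.426, 0.102]), array([0.672, 0.105]), array([ 0.679, -0.021]), array([ 0.431, -0.024])]
wall base [array([0.499, 0.125, 0.   ]), array([0.743, 0.13 , 0.   ])] wall top [array([0.488, 0.035, 0.28 ]), array([0.737, 0.037, 0.28 ]), array([0.74 , 0.102, 0.28 ])]
```

View pics/t1.png

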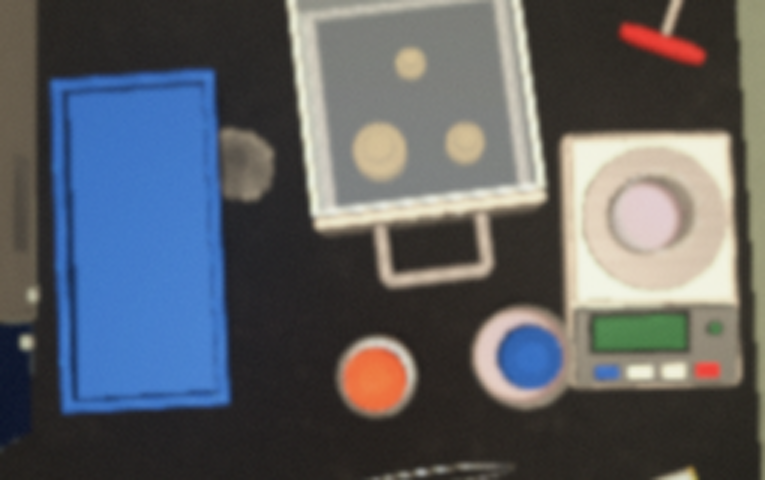

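```bash
python3 - <<'E'
from h import *
T=ctrl.camera_info("top");W=np.load('w1.npy',allow_pickle=True).item()
f=lambda u,v:(195+u/3,140+v/3)
print("bar",atz(T,f(388,281),.052),atz(T,f(489,267),.052))
print("beaker",atz(T,f(650,213),.124),"pan",atz(T,f(655,218),.054), "boxfront", atz(T,f(313,222),.09),atz(T,f(546,197),.09))
print("beak W rim",atz(W,(342,270),.09))
print("weights",[atz(T,f(*p),.08)[:2] for p in[(379,150),(465,142),(411,62)]])
E
python3 -m creep '[{"ax":0,"ay":0,"az":0,"x":-0.1,"y":0.03,"z":0.08,"claw":0},{"ax":0,"ay":0,"az":0,"x":-0.417,"y":0.107,"z":0.357,"claw":0},{"ax":0,"ay":0,"az":0,"x":-0.417,"y":0.107,"z":0.357,"claw":0},{"ax":0,"ay":0,"az":0,"x":-0.417,"y":0.107,"z":0.357,"claw":0},{"ax":0,"ay":0,"az":0,"x":-0.417,"y":0.107,"z":0.357,"claw":0},{"ax":0,"ay":0,"az":0,"x":-0.417,"y":0.107,"z":0.357,"claw":0},{"ax":0,"ay":0,"az":0,"x":-0.417,"y":0.107,"z":0.357,"claw":0},{"ax":0,"ay":0,"az":0,"x":-0.417,"y":0.107,"z":0.357,"claw":0},{"ax":0,"ay":0,"az":0,"x":-0.417,"y":0.107,"z":0.357,"claw":0},{"ax":0,"ay":0,"az":0,"x":-0.417,"y":0.107,"z":0.357,"claw":0}]'
python3 - <<'E'
from h import *
show();i=ctrl.camera_info('wrist');cv2.imwrite('pics/w2.png',ctrl.camera('wrist'));np.save('w2.npy',i,allow_pickle=True)
for n in('beaker_center','pan'):
    r=ctrl.landmark_of('wrist',n); print(n,[(d['centre'],round(d['confidence'],2)) for d in r[:2]])
E
```

```text
bar [ 0.51477745 -0.14685607  0.052     ] [ 0.52263709 -0.21858019  0.052     ]
beaker [ 0.55221603 -0.32118758  0.124     ] pan [ 0.55367309 -0.33727786  0.054     ] boxfront [ 0.55536132 -0.09782427  0.09      ] [ 0.56776144 -0.25705489  0.09      ]
beak W rim [ 0.55016663 -0.31034039  0.09      ]
weights [array([ 0.60479372, -0.1438517 ]), array([ 0.60855057, -0.20358773]), array([ 0.66610455, -0.16784441])]
time: 4.8
tcp_pos: [0.5539, -0.3243, 0.2213]
ee_rot: [0.001, 0.706, 0.708, 0.001]
contact_force: [0.5, 0.2, -0.1]
width: 0.0936
gripper_force: 0.0
t4.8 tcp [ 0.5539 -0.3243  0.2213] yaw 0.002 z [ 0.002  0.    -1.   ] w 0.0936 g 0.0 F [ 0.5  0.2 -0.1] q [ 0.03  0.56  0.64  1.83 -0.42  0.89  0.87]
beaker_center [([0.5518, -0.3221, 0.0925], 0.68)]
pan []
```

View pics/w2.png

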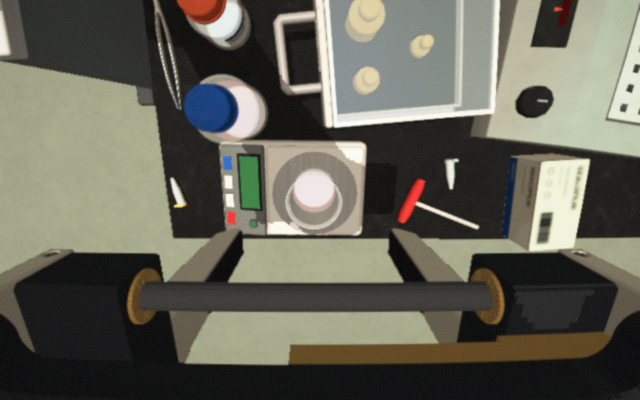

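The wrist view shows the beaker base at (314,190) and rim at (314,200), with the fingers straddling it. I descend and grip gently.

```bash
python3 -c "
from h import *
W=np.load('w2.npy',allow_pickle=True).item();W1=np.load('w1.npy',allow_pickle=True).item();T=ctrl.camera_info('top');S=ctrl.camera_info('scene')
print(atz(W,(314,190),.056),atz(W,(314,202),.124))
print('blue',tri([(W,(211,108)),(W1,(291.5,243)),(T,(372,259)),(S,(309,229))]))"
python3 -m creep '[{"ax":0,"ay":0,"az":0,"x":0.004,"y":-0.002,"z":0.06,"claw":0},{"ax":0,"ay":0,"az":0,"x":0.004,"y":-0.002,"z":0.12,"claw":0},{"ax":0,"ay":0,"az":0,"x":0.004,"y":-0.002,"z":0.18,"claw":0},{"ax":0,"ay":0,"az":0,"x":0.004,"y":-0.002,"z":0.23,"claw":0},{"ax":0,"ay":0,"az":0,"x":0.004,"y":-0.002,"z":0.27,"claw":0},{"ax":0,"ay":0,"az":0,"x":0.004,"y":-0.002,"z":0.286,"claw":0},{"ax":0,"ay":0,"az":0,"x":0.004,"y":-0.002,"z":0.286,"claw":0},{"ax":0,"ay":0,"az":0,"x":0.004,"y":-0.002,"z":0.286,"claw":90},{"ax":0,"ay":0,"az":0,"x":0.004,"y":-0.002,"z":0.286,"claw":255},{"ax":0,"ay":0,"az":0,"x":0.004,"y":-0.002,"z":0.286,"claw":255},{"ax":0,"ay":0,"az":0,"x":0.004,"y":-0.002,"z":0.286,"claw":255},{"ax":0,"ay":0,"az":0,"x":0.004,"y":-0.002,"z":0.286,"claw":255}]' 8;python3 -m creep '[{"ax":0,"ay":0,"az":0,"x":0,"y":0,"z":0,"claw":255},{"ax":0,"ay":0,"az":0,"x":0,"y":0,"z":0,"claw":255},{"ax":0,"ay":0,"az":0,"x":0,"y":0,"z":0,"claw":255}]'
```

```text
[ 0.55212658 -0.3301373   0.056     ] [ 0.55233539 -0.32574711  0.124     ]
blue (array([ 0.4619093 , -0.237338  ,  0.13511493]), np.float64(0.002671217095759973))
time: 6.15
tcp_pos: [0.5525, -0.3235, 0.0776]
ee_rot: [0.0, 0.707, 0.707, 0.0]
contact_force: [0.1, -0.9, 0.0]
width: 0.0574
gripper_force: 0.0
time: 6.45
tcp_pos: [0.5524, -0.3235, 0.0774]
ee_rot: [0.0, 0.707, 0.707, 0.0]
contact_force: [-0.9, 0.8, 4.8]
width: 0.0532
gripper_force: 8.0
```

```bash
python3 -m creep '[{"ax":0,"ay":0,"az":0,"x":0,"y":0,"z":-0.03,"claw":255},{"ax":0,"ay":0,"az":0,"x":0,"y":0,"z":-0.08,"claw":255},{"ax":0,"ay":0,"az":0,"x":0,"y":0,"z":-0.15,"claw":255},{"ax":0,"ay":0,"az":0,"x":0,"y":0,"z":-0.22,"claw":255},{"ax":0,"ay":0,"az":0,"x":0.05,"y":0,"z":-0.28,"claw":255},{"ax":0,"ay":0,"az":0,"x":0.12,"y":0,"z":-0.3,"claw":255},{"ax":0,"ay":0,"az":0,"x":0.2,"y":0,"z":-0.3,"claw":255},{"ax":0,"ay":0,"az":0,"x":0.28,"y":0,"z":-0.3,"claw":255},{"ax":0,"ay":0,"az":0,"x":0.36,"y":0,"z":-0.3,"claw":255},{"ax":0,"ay":0,"az":0,"x":0.44,"y":0,"z":-0.3,"claw":255},{"ax":0,"ay":0,"az":0,"x":0.52,"y":0,"z":-0.3,"claw":255},{"ax":0,"ay":0,"az":0,"x":0.6,"y":0,"z":-0.3,"claw":255}]'; python3 -m creep '[{"ax":0,"ay":0,"az":0,"x":0.06,"y":0,"z":0,"claw":255},{"ax":0,"ay":0,"az":0,"x":0.097,"y":0,"z":0,"claw":255},{"ax":0,"ay":0,"az":0,"x":0.097,"y":0,"z":0,"claw":255},{"ax":0,"ay":0,"az":0,"x":0.097,"y":0,"z":0,"claw":255},{"ax":0,"ay":0,"az":0,"x":0.097,"y":0,"z":0,"claw":255}]'; python3 -c "
from h import *
show();go((.552,.025,.029),yaw=0)"
```

```text
time: 7.65
tcp_pos: [0.5518, -0.022, 0.228]
ee_rot: [0.0, 0.707, 0.707, 0.0]
contact_force: [1.0, 0.0, -0.7]
width: 0.0536
gripper_force: 8.0
time: 8.15
tcp_pos: [0.552, 0.0236, 0.2276]
ee_rot: [0.0, 0.707, 0.707, 0.0]
contact_force: [-1.2, 0.8, -0.9]
width: 0.0536
gripper_force: 8.0
t8.2 tcp [0.552  0.0236 0.2276] yaw -0.001 z [ 0. -0. -1.] w 0.0536 g 8.0 F [-1.2  0.8 -0.9] q [-0.64  0.46  0.71  2.02 -0.41  0.81  0.3 ]
t (0.552, 0.025, 0.029) xyz share [ 2.900e-03 -2.000e-04  3.972e-01]
turn share [ 0.0006  0.0004 -0.0014]
```

```bash
python3 -m creep '[{"ax":0,"ay":0,"az":0,"x":0,"y":0,"z":0.08,"claw":255},{"ax":0,"ay":0,"az":0,"x":0,"y":0,"z":0.16,"claw":255},{"ax":0,"ay":0,"az":0,"x":0,"y":0,"z":0.24,"claw":255},{"ax":0,"ay":0,"az":0,"x":0,"y":0,"z":0.31,"claw":255},{"ax":0,"ay":0,"az":0,"x":0,"y":0,"z":0.36,"claw":255},{"ax":0,"ay":0,"az":0,"x":0,"y":0,"z":0.385,"claw":255},{"ax":0,"ay":0,"az":0,"x":0,"y":0,"z":0.394,"claw":255},{"ax":0,"ay":0,"az":0,"x":0,"y":0,"z":0.398,"claw":255},{"ax":0,"ay":0,"az":0,"x":0,"y":0,"z":0.4,"claw":255},{"ax":0,"ay":0,"az":0,"x":0,"y":0,"z":0.4,"claw":255}]'; python3 -m creep '[{"ax":0,"ay":0,"az":0,"x":0,"y":0,"z":0,"claw":100},{"ax":0,"ay":0,"az":0,"x":0,"y":0,"z":0,"claw":60},{"ax":0,"ay":0,"az":0,"x":0,"y":0,"z":0,"claw":60},{"ax":0,"ay":0,"az":0,"x":0,"y":0,"z":0,"claw":30},{"ax":0,"ay":0,"az":0,"x":0,"y":0,"z":-0.05,"claw":30},{"ax":0,"ay":0,"az":0,"x":0,"y":0,"z":-0.12,"claw":30},{"ax":0,"ay":0,"az":0,"x":0,"y":0,"z":-0.22,"claw":60},{"ax":0,"ay":0,"az":0,"x":0,"y":0,"z":-0.32,"claw":60},{"ax":0,"ay":0,"az":0,"x":0,"y":0,"z":-0.4,"claw":60},{"ax":0,"ay":0,"az":0,"x":0,"y":0,"z":-0.4,"claw":60},{"ax":0,"ay":0,"az":0,"x":0,"y":0,"z":-0.4,"claw":60}]'; python3 -c "
from h import *
show();go((.462,-.238,.25),(.462,-.238,.122),(.449,-.136,.2),yaw=0)
ctrl.camera('wrist')
for n in('bottle_blue_center','bottle_orange_center','beaker_center'):
    r=ctrl.landmark_of('wrist',n); print(n,[(d['centre'],round(d['confidence'],2)) for d in r[:2]])"
```

```text
time: 9.15
tcp_pos: [0.5526, 0.0251, 0.0281]
ee_rot: [0.0, 0.707, 0.707, 0.001]
contact_force: [-0.3, 0.0, -0.2]
width: 0.0538
gripper_force: 8.0
time: 10.25
tcp_pos: [0.5522, 0.0255, 0.2278]
ee_rot: [0.0, 0.707, 0.708, 0.001]
contact_force: [-0.2, 0.4, -0.1]
width: 0.0711
gripper_force: 0.0
t10.2 tcp [0.5522 0.0255 0.2278] yaw 0.001 z [ 0.002  0.001 -1.   ] w 0.0711 g 0.0 F [-0.2  0.4 -0.1] q [-0.65  0.46  0.73  2.02 -0.42  0.81  0.32]
t (0.462, -0.238, 0.25) xyz share [-0.5268 -0.181  -0.0452]
t (0.462, -0.238, 0.122) xyz share [-0.5271 -0.1814  0.2108]
t (0.449, -0.136, 0.2) xyz share [-0.3229 -0.2069  0.055 ]
turn share [ 0.0022 -0.0013  0.0017]
bottle_blue_center [([0.4596, -0.2387, 0.0729], 0.97)]
bottle_orange_center []
beaker_center [([0.55, 0.0283, 0.0425], 0.65)]
```

```bash
python3 -m creep '[{"ax":0,"ay":0,"az":0,"x":-0.1,"y":-0.03,"z":-0.05,"claw":60},{"ax":0,"ay":0,"az":0,"x":-0.528,"y":-0.184,"z":-0.045,"claw":60},{"ax":0,"ay":0,"az":0,"x":-0.528,"y":-0.184,"z":-0.045,"claw":60},{"ax":0,"ay":0,"az":0,"x":-0.528,"y":-0.184,"z":-0.045,"claw":60},{"ax":0,"ay":0,"az":0,"x":-0.528,"y":-0.184,"z":-0.045,"claw":60},{"ax":0,"ay":0,"az":0,"x":-0.528,"y":-0.184,"z":-0.045,"claw":60},{"ax":0,"ay":0,"az":0,"x":-0.528,"y":-0.184,"z":-0.045,"claw":60},{"ax":0,"ay":0,"az":0,"x":-0.528,"y":-0.184,"z":-0.045,"claw":60},{"ax":0,"ay":0,"az":0,"x":-0.528,"y":-0.184,"z":-0.045,"claw":60},{"ax":0,"ay":0,"az":0,"x":-0.528,"y":-0.184,"z":-0.045,"claw":60}]'; python3 -c "
from h import *
show();i=ctrl.camera_info('wrist');cv2.imwrite('pics/w3.png',ctrl.camera('wrist'));np.save('w3.npy',i,allow_pickle=True)
for n in('bottle_blue_center','bottle_orange_center','beaker_center'):
    r=ctrl.landmark_of('wrist',n); print(n,[(d['centre'],round(d['confidence'],2)) for d in r[:2]])"
```

```text
time: 11.45
tcp_pos: [0.4607, -0.2376, 0.2491]
ee_rot: [-0.0, 0.706, 0.708, -0.0]
contact_force: [0.7, 0.2, -0.3]
width: 0.0712
gripper_force: 0.0
t11.4 tcp [ 0.4607 -0.2376  0.2491] yaw 0.003 z [-0.001  0.    -1.   ] w 0.0712 g 0.0 F [ 0.7  0.2 -0.3] q [-0.18  0.39  0.75  2.06 -0.36  0.82  0.79]
bottle_blue_center []
bottle_orange_center [([0.445, -0.1328, 0.0518], 0.75)]
beaker_center []
```

View pics/w3.png

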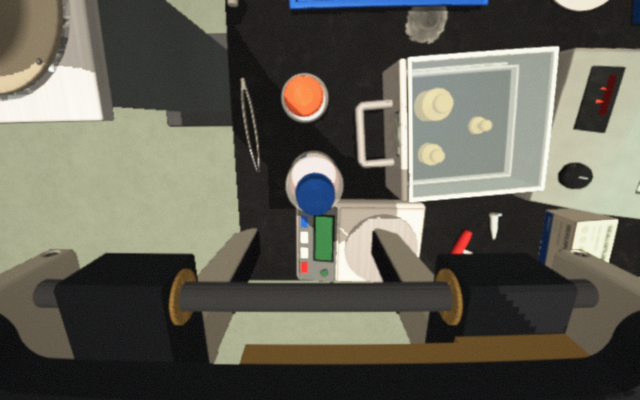

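The wrist view shows the blue cap at (315.5,194), straight between the fingers, orange at (305,96), and the handle bar at column 362, rows 104–163.

```bash
python3 -c "
from h import *
W=np.load('w3.npy',allow_pickle=True).item();W1=np.load('w1.npy',allow_pickle=True).item();W2=np.load('w2.npy',allow_pickle=True).item()
print('blue',atz(W,(315.5,194),.138),tri([(W,(315.5,194)),(W1,(291.5,243)),(W2,(211,108))]))
print('orange',atz(W,(305,96),.105),tri([(W,(305,96)),(W1,(285,180))]))
print('bar',[atz(W,p,.055) for p in((361,104),(362,163))],'front',[atz(W,p,.09) for p in ((403,62),(410,200))])
print('weight',atz(W,(433,103),.082),atz(W,(430,153),.068))
"
python3 -m creep '[{"ax":0,"ay":0,"az":0,"x":-0.002,"y":0,"z":0.06,"claw":60},{"ax":0,"ay":0,"az":0,"x":-0.002,"y":0,"z":0.12,"claw":60},{"ax":0,"ay":0,"az":0,"x":-0.002,"y":0,"z":0.18,"claw":60},{"ax":0,"ay":0,"az":0,"x":-0.002,"y":0,"z":0.23,"claw":60},{"ax":0,"ay":0,"az":0,"x":-0.002,"y":0,"z":0.256,"claw":60},{"ax":0,"ay":0,"az":0,"x":-0.002,"y":0,"z":0.256,"claw":60},{"ax":0,"ay":0,"az":0,"x":-0.002,"y":0,"z":0.256,"claw":60},{"ax":0,"ay":0,"az":0,"x":-0.002,"y":0,"z":0.256,"claw":120},{"ax":0,"ay":0,"az":0,"x":-0.002,"y":0,"z":0.256,"claw":255},{"ax":0,"ay":0,"az":0,"x":-0.002,"y":0,"z":0.256,"claw":255},{"ax":0,"ay":0,"az":0,"x":-0.002,"y":0,"z":0.256,"claw":255},{"ax":0,"ay":0,"az":0,"x":-0.002,"y":0,"z":0.256,"claw":255}]' 30;python3 -m creep '[{"ax":0,"ay":0,"az":0,"x":0,"y":0,"z":0,"claw":255},{"ax":0,"ay":0,"az":0,"x":0,"y":0,"z":0,"claw":255},{"ax":0,"ay":0,"az":0,"x":0,"y":0,"z":0,"claw":255}]'
```

```text
blue [ 0.46032714 -0.23453478  0.138     ] (array([ 0.46011938, -0.23816112,  0.12671751]), np.float64(0.0009328029817512678))
orange [ 0.4490031  -0.13748728  0.105     ] (array([ 0.44838861, -0.13677759,  0.09754705]), np.float64(0.00035577879120074897))
bar [array([ 0.51542815, -0.14225485,  0.055     ]), array([ 0.5198678 , -0.21447978,  0.055     ])] front [array([ 0.55329816, -0.10084372,  0.09      ]), array([ 0.57413131, -0.25380908,  0.09      ])]
weight [ 0.59311559 -0.14185896  0.082     ] [ 0.60121325 -0.19973226  0.068     ]
time: 12.85
tcp_pos: [0.4603, -0.24, 0.1219]
ee_rot: [0.0, 0.707, 0.707, 0.0]
contact_force: [-0.7, -0.0, 3.8]
width: 0.0393
gripper_force: 30.0
time: 13.15
tcp_pos: [0.4604, -0.2401, 0.1219]
ee_rot: [0.0, 0.707, 0.707, 0.0]
contact_force: [-0.5, 0.2, 6.2]
width: 0.0396
gripper_force: 30.1
```

```bash
python3 -m creep '[{"ax":0,"ay":0,"az":0,"x":0,"y":0,"z":-0.01,"claw":255},{"ax":0,"ay":0,"az":0,"x":0,"y":0,"z":-0.04,"claw":255},{"ax":0,"ay":0,"az":0,"x":0,"y":0,"z":-0.09,"claw":255},{"ax":0,"ay":0,"az":0,"x":0,"y":0,"z":-0.15,"claw":255},{"ax":0,"ay":0,"az":0,"x":0,"y":0,"z":-0.22,"claw":255},{"ax":0,"ay":0,"az":0,"x":0.03,"y":0.01,"z":-0.28,"claw":255},{"ax":0,"ay":0,"az":0,"x":0.09,"y":0.05,"z":-0.3,"claw":255},{"ax":0,"ay":0,"az":0,"x":0.15,"y":0.09,"z":-0.3,"claw":255},{"ax":0,"ay":0,"az":0,"x":0.21,"y":0.13,"z":-0.3,"claw":255},{"ax":0,"ay":0,"az":0,"x":0.27,"y":0.17,"z":-0.3,"claw":255},{"ax":0,"ay":0,"az":0,"x":0.33,"y":0.21,"z":-0.3,"claw":255},{"ax":0,"ay":0,"az":0,"x":0.39,"y":0.25,"z":-0.3,"claw":255}]'; python3 -m creep '[{"ax":0,"ay":0,"az":0,"x":0.05,"y":0.03,"z":0,"claw":255},{"ax":0,"ay":0,"az":0,"x":0.1,"y":0.06,"z":0,"claw":255},{"ax":0,"ay":0,"az":0,"x":0.14,"y":0.074,"z":0,"claw":255},{"ax":0,"ay":0,"az":0,"x":0.156,"y":0.079,"z":0,"claw":255},{"ax":0,"ay":0,"az":0,"x":0.156,"y":0.079,"z":0,"claw":255},{"ax":0,"ay":0,"az":0,"x":0.156,"y":0.079,"z":0,"claw":255},{"ax":0,"ay":0,"az":0,"x":0.156,"y":0.079,"z":0,"claw":255}]'; python3 -c "
from h import *
show();go((.625,.033,.1275),yaw=0);cv2.imwrite('pics/s2.png',ctrl.camera('scene'))"
```

```text
time: 14.35
tcp_pos: [0.585, -0.0434, 0.2713]
ee_rot: [-0.0, 0.707, 0.707, -0.0]
contact_force: [0.3, -1.0, -3.5]
width: 0.0396
gripper_force: 29.8
time: 15.05
tcp_pos: [0.6239, 0.0313, 0.2719]
ee_rot: [0.0, 0.708, 0.707, -0.0]
contact_force: [-0.2, -1.1, -4.6]
width: 0.0392
gripper_force: 29.8
t15.1 tcp [0.6239 0.0313 0.2719] yaw -0.002 z [ 0. -0. -1.] w 0.0392 g 29.8 F [-0.2 -1.1 -4.6] q [-0.63  0.51  0.75  1.81 -0.41  0.98  0.29]
t (0.625, 0.033, 0.1275) xyz share [0.0035 0.0021 0.2889]
turn share [ 0.      0.0004 -0.0022]
```

View pics/s2.png

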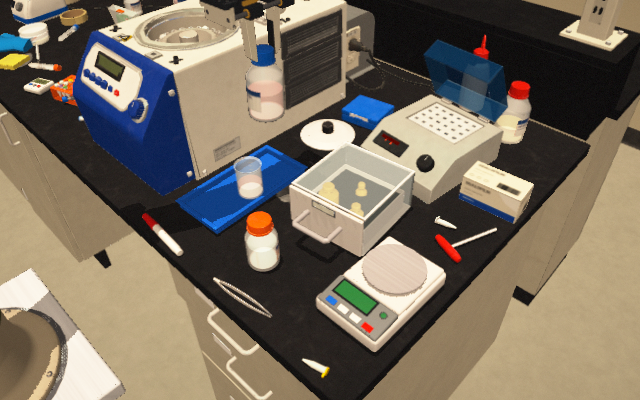

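The scene view shows the bottle held upright (265,90) and the beaker standing in the tray (249,178). I lower and release.

```bash
python3 -m creep '[{"ax":0,"ay":0,"az":0,"x":0,"y":0.002,"z":0.06,"claw":255},{"ax":0,"ay":0,"az":0,"x":0,"y":0.002,"z":0.13,"claw":255},{"ax":0,"ay":0,"az":0,"x":0,"y":0.002,"z":0.2,"claw":255},{"ax":0,"ay":0,"az":0,"x":0,"y":0.002,"z":0.25,"claw":255},{"ax":0,"ay":0,"az":0,"x":0,"y":0.002,"z":0.275,"claw":255},{"ax":0,"ay":0,"az":0,"x":0,"y":0.002,"z":0.284,"claw":255},{"ax":0,"ay":0,"az":0,"x":0,"y":0.002,"z":0.288,"claw":255},{"ax":0,"ay":0,"az":0,"x":0,"y":0.002,"z":0.29,"claw":255},{"ax":0,"ay":0,"az":0,"x":0,"y":0.002,"z":0.29,"claw":255}]'; python3 -m creep '[{"ax":0,"ay":0,"az":0,"x":0,"y":0,"z":0,"claw":130},{"ax":0,"ay":0,"az":0,"x":0,"y":0,"z":0,"claw":100},{"ax":0,"ay":0,"az":0,"x":0,"y":0,"z":0,"claw":80},{"ax":0,"ay":0,"az":0,"x":0,"y":0,"z":0,"claw":80},{"ax":0,"ay":0,"az":0,"x":0,"y":0,"z":-0.05,"claw":80},{"ax":0,"ay":0,"az":0,"x":0,"y":0,"z":-0.14,"claw":60},{"ax":0,"ay":0,"az":0,"x":0,"y":0,"z":-0.24,"claw":60},{"ax":0,"ay":0,"az":0,"x":0,"y":0,"z":-0.24,"claw":60},{"ax":0,"ay":0,"az":0,"x":0,"y":0,"z":-0.24,"claw":60}]'; python3 -c "
from h import *
show();go((.449,-.137,.22),(.449,-.137,.0905),yaw=0)"
```

```text
time: 16.0
tcp_pos: [0.6261, 0.0331, 0.1276]
ee_rot: [0.0, 0.707, 0.707, 0.001]
contact_force: [-0.1, -0.3, -4.4]
width: 0.0398
gripper_force: 29.8
time: 16.9
tcp_pos: [0.626, 0.0333, 0.2479]
ee_rot: [0.001, 0.707, 0.707, 0.001]
contact_force: [-0.1, 0.5, -0.1]
width: 0.071
gripper_force: 0.0
t16.9 tcp [0.626  0.0333 0.2479] yaw 0.001 z [ 0.003  0.001 -1.   ] w 0.0710 g 0.0 F [-0.1  0.5 -0.1] q [-0.62  0.54  0.73  1.84 -0.44  0.94  0.31]
t (0.449, -0.137, 0.22) xyz share [-0.3402 -0.3545  0.0547]
t (0.449, -0.137, 0.0905) xyz share [-0.3405 -0.3552  0.3137]
turn share [ 0.0032 -0.0012  0.0013]
```

```bash
python3 -m creep '[{"ax":0,"ay":0,"az":0,"x":-0.338,"y":-0.357,"z":0.0,"claw":60},{"ax":0,"ay":0,"az":0,"x":-0.338,"y":-0.357,"z":0.0,"claw":60},{"ax":0,"ay":0,"az":0,"x":-0.338,"y":-0.357,"z":0.0,"claw":60},{"ax":0,"ay":0,"az":0,"x":-0.338,"y":-0.357,"z":0.05,"claw":60},{"ax":0,"ay":0,"az":0,"x":-0.338,"y":-0.357,"z":0.06,"claw":60},{"ax":0,"ay":0,"az":0,"x":-0.338,"y":-0.357,"z":0.1,"claw":60},{"ax":0,"ay":0,"az":0,"x":-0.338,"y":-0.357,"z":0.16,"claw":60},{"ax":0,"ay":0,"az":0,"x":-0.338,"y":-0.357,"z":0.16,"claw":60},{"ax":0,"ay":0,"az":0,"x":-0.338,"y":-0.357,"z":0.16,"claw":60},{"ax":0,"ay":0,"az":0,"x":-0.338,"y":-0.357,"z":0.16,"claw":60}]'; python3 -m creep '[{"ax":0,"ay":0,"az":0,"x":0,"y":0,"z":0.06,"claw":60},{"ax":0,"ay":0,"az":0,"x":0,"y":0,"z":0.12,"claw":60},{"ax":0,"ay":0,"az":0,"x":0,"y":0,"z":0.15,"claw":60},{"ax":0,"ay":0,"az":0,"x":0,"y":0,"z":0.152,"claw":60},{"ax":0,"ay":0,"az":0,"x":0,"y":0,"z":0.152,"claw":60},{"ax":0,"ay":0,"az":0,"x":0,"y":0,"z":0.152,"claw":120},{"ax":0,"ay":0,"az":0,"x":0,"y":0,"z":0.152,"claw":255},{"ax":0,"ay":0,"az":0,"x":0,"y":0,"z":0.152,"claw":255},{"ax":0,"ay":0,"az":0,"x":0,"y":0,"z":0.152,"claw":255},{"ax":0,"ay":0,"az":0,"x":0,"y":0,"z":0.152,"claw":255},{"ax":0,"ay":0,"az":0,"x":0,"y":0,"z":0.152,"claw":255}]' 25; python3 -c "
from h import *
show();go((.449,-.137,.22),(.449,-.137,.0905),(.479,.033,.23),yaw=0)"
```

```text
time: 17.9
tcp_pos: [0.4475, -0.1361, 0.1672]
ee_rot: [0.0, 0.707, 0.707, -0.0]
contact_force: [-0.2, -0.4, 1.2]
width: 0.0712
gripper_force: 0.0
time: 19.0
tcp_pos: [0.4474, -0.136, 0.0909]
ee_rot: [0.0, 0.707, 0.707, 0.0]
contact_force: [-0.4, 0.6, 5.6]
width: 0.0393
gripper_force: 25.1
t19.0 tcp [ 0.4474 -0.136   0.0909] yaw 0.001 z [ 0.001  0.    -1.   ] w 0.0393 g 25.1 F [-0.4  0.6  5.6] q [-0.15  0.56  0.47  2.31 -0.66  0.4   0.88]
t (0.449, -0.137, 0.22) xyz share [-0.0019  0.0034 -0.2582]
t (0.449, -0.137, 0.0905) xyz share [-0.0019  0.0033  0.0008]
t (0.479, 0.033, 0.23) xyz share [ 0.3381  0.0637 -0.2781]
turn share [ 0.0008 -0.0001  0.0009]
```

```bash
python3 -m creep '[{"ax":0,"ay":0,"az":0,"x":0,"y":0,"z":-0.02,"claw":255},{"ax":0,"ay":0,"az":0,"x":0,"y":0,"z":-0.07,"claw":255},{"ax":0,"ay":0,"az":0,"x":0.03,"y":0,"z":-0.13,"claw":255},{"ax":0,"ay":0,"az":0,"x":0.09,"y":0.01,"z":-0.18,"claw":255},{"ax":0,"ay":0,"az":0,"x":0.16,"y":0.03,"z":-0.2,"claw":255},{"ax":0,"ay":0,"az":0,"x":0.24,"y":0.05,"z":-0.2,"claw":255},{"ax":0,"ay":0,"az":0,"x":0.31,"y":0.062,"z":-0.2,"claw":255},{"ax":0,"ay":0,"az":0,"x":0.338,"y":0.064,"z":-0.18,"claw":255},{"ax":0,"ay":0,"az":0,"x":0.338,"y":0.064,"z":-0.15,"claw":255},{"ax":0,"ay":0,"az":0,"x":0.338,"y":0.064,"z":-0.1,"claw":255},{"ax":0,"ay":0,"az":0,"x":0.338,"y":0.064,"z":-0.05,"claw":255},{"ax":0,"ay":0,"az":0,"x":0.338,"y":0.064,"z":-0.022,"claw":255}]'; python3 -m creep '[{"ax":0,"ay":0,"az":0,"x":0,"y":0,"z":0.008,"claw":255},{"ax":0,"ay":0,"az":0,"x":0,"y":0,"z":0.0125,"claw":255},{"ax":0,"ay":0,"az":0,"x":0,"y":0,"z":0.0125,"claw":255},{"ax":0,"ay":0,"az":0,"x":0,"y":0,"z":0.0125,"claw":120},{"ax":0,"ay":0,"az":0,"x":0,"y":0,"z":0.0125,"claw":90},{"ax":0,"ay":0,"az":0,"x":0,"y":0,"z":0.0125,"claw":80},{"ax":0,"ay":0,"az":0,"x":0,"y":0,"z":-0.03,"claw":80},{"ax":0,"ay":0,"az":0,"x":0,"y":0,"z":-0.12,"claw":80},{"ax":0,"ay":0,"az":0,"x":0,"y":0,"z":-0.22,"claw":140},{"ax":0,"ay":0,"az":0,"x":0,"y":0,"z":-0.22,"claw":170},{"ax":0,"ay":0,"az":0,"x":0,"y":0,"z":-0.22,"claw":170},{"ax":0,"ay":0,"az":0,"x":0,"y":0,"z":-0.22,"claw":170}]'; python3 -c "
from h import *
show();go((.5185,-.18,.16),(.5185,-.18,.04),yaw=.08)
ctrl.camera('scene');ctrl.camera('top');ctrl.camera('wrist')
for c in('scene','top','wrist'):
  for n in('bottle_blue_center','bottle_orange_center','beaker_center','drawer_handle'):
    r=ctrl.landmark_of(c,n); print(n,[(d['centre'],round(d['confidence'],2)) for d in r[:1]])"
```

```text
time: 20.2
tcp_pos: [0.4779, 0.0323, 0.1001]
ee_rot: [-0.0, 0.707, 0.707, -0.001]
contact_force: [-0.5, 0.7, -0.6]
width: 0.0398
gripper_force: 25.0
time: 21.4
tcp_pos: [0.4785, 0.0334, 0.2111]
ee_rot: [-0.0, 0.707, 0.708, -0.0]
contact_force: [-0.1, -0.7, 0.2]
width: 0.0365
gripper_force: 0.0
t21.4 tcp [0.4785 0.0334 0.2111] yaw 0.001 z [-0.001  0.    -1.   ] w 0.0365 g 0.0 F [-0.1 -0.7  0.2] q [-0.76  0.41  0.8   2.19 -0.45  0.71  0.34]
t (0.5185, -0.18, 0.16) xyz share [-0.4269  0.0796  0.102 ]
t (0.5185, -0.18, 0.04) xyz share [-0.427   0.0798  0.342 ]
turn share [-0.001  -0.0004 -0.1003]
bottle_blue_center [([0.6209, 0.0339, 0.0714], 0.97)]
bottle_orange_center [([0.4823, 0.0323, 0.0588], 0.72)]
beaker_center [([0.5568, 0.0232, 0.0374], 0.68)]
drawer_handle [([0.5127, -0.1806, 0.0501], 0.59)]
bottle_blue_center [([0.6236, 0.0335, 0.0684], 0.66)]
bottle_orange_center [([0.4805, 0.0339, 0.0562], 0.57)]
beaker_center [([0.5529, 0.0218, 0.0389], 0.63)]
drawer_handle [([0.5173, -0.1844, 0.0544], 0.6)]
bottle_blue_center [([0.6273, 0.0337, 0.0725], 0.63)]
bottle_orange_center [([0.4771, 0.0351, 0.0558], 0.86)]
beaker_center [([0.5497, 0.0249, 0.0429], 0.88)]
drawer_handle [([0.519, -0.1828, 0.0556], 0.56)]
```

All three stand in the tray. Next is the drawer handle, with the opening narrowed to about 26 mm.

```bash
python3 -m creep '[{"ax":0,"ay":0,"az":-0.05,"x":-0.1,"y":0.02,"z":0,"claw":203},{"ax":0,"ay":0,"az":-0.115,"x":-0.43,"y":0.079,"z":0.06,"claw":203},{"ax":0,"ay":0,"az":-0.115,"x":-0.43,"y":0.079,"z":0.06,"claw":203},{"ax":0,"ay":0,"az":-0.115,"x":-0.43,"y":0.079,"z":0.06,"claw":203},{"ax":0,"ay":0,"az":-0.115,"x":-0.43,"y":0.079,"z":0.1,"claw":203},{"ax":0,"ay":0,"az":-0.115,"x":-0.43,"y":0.079,"z":0.1,"claw":203},{"ax":0,"ay":0,"az":-0.115,"x":-0.43,"y":0.079,"z":0.16,"claw":203},{"ax":0,"ay":0,"az":-0.115,"x":-0.43,"y":0.079,"z":0.16,"claw":203},{"ax":0,"ay":0,"az":-0.115,"x":-0.43,"y":0.079,"z":0.16,"claw":203},{"ax":0,"ay":0,"az":-0.115,"x":-0.43,"y":0.079,"z":0.16,"claw":203}]'; python3 -c "
from h import *
show();i=ctrl.camera_info('wrist');cv2.imwrite('pics/w4.png',ctrl.camera('wrist'));np.save('w4.npy',i,allow_pickle=True)
go((.518,-.182,.036),yaw=.09)"
```

```text
time: 23.15
tcp_pos: [0.5192, -0.1813, 0.1328]
ee_rot: [0.0, 0.674, 0.739, 0.0]
contact_force: [1.2, -0.1, 0.3]
width: 0.0187
gripper_force: 0.0
t23.1 tcp [ 0.5192 -0.1813  0.1328] yaw 0.092 z [ 0.001  0.    -1.   ] w 0.0187 g 0.0 F [ 1.2 -0.1  0.3] q [-0.17  0.58  0.59  2.11 -0.56  0.61  0.91]
t (0.518, -0.182, 0.036) xyz share [-0.0008 -0.003   0.1938]
turn share [0.0019 0.0003 0.0025]
```

View pics/w4.png

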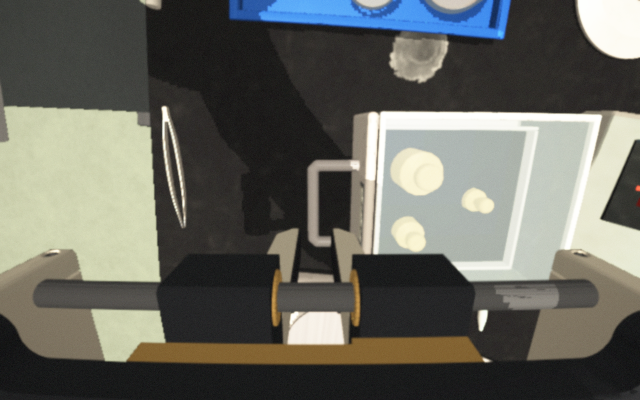

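The wrist view shows the handle bar vertical at column 313, rows 165–243, so it is centred between the fingers and aligned. I descend, grip and pull 100 mm.

```bash
python3 -m creep '[{"ax":0,"ay":0,"az":0,"x":0,"y":-0.004,"z":0,"claw":184},{"ax":0,"ay":0,"az":0,"x":0,"y":-0.004,"z":0.04,"claw":184},{"ax":0,"ay":0,"az":0,"x":0,"y":-0.004,"z":0.1,"claw":184},{"ax":0,"ay":0,"az":0,"x":0,"y":-0.004,"z":0.16,"claw":184},{"ax":0,"ay":0,"az":0,"x":0,"y":-0.004,"z":0.19,"claw":184},{"ax":0,"ay":0,"az":0,"x":0,"y":-0.004,"z":0.194,"claw":184},{"ax":0,"ay":0,"az":0,"x":0,"y":-0.004,"z":0.194,"claw":184},{"ax":0,"ay":0,"az":0,"x":0,"y":-0.004,"z":0.194,"claw":255},{"ax":0,"ay":0,"az":0,"x":0,"y":-0.004,"z":0.194,"claw":255},{"ax":0,"ay":0,"az":0,"x":0,"y":-0.004,"z":0.194,"claw":255},{"ax":0,"ay":0,"az":0,"x":0,"y":-0.004,"z":0.194,"claw":255},{"ax":0,"ay":0,"az":0,"x":0,"y":-0.004,"z":0.194,"claw":255}]' 20; python3 -c "
from h import *
show()"
```

```text
time: 24.4
tcp_pos: [0.517, -0.1822, 0.0355]
ee_rot: [0.0, 0.674, 0.739, 0.0]
contact_force: [-1.9, 0.8, 7.1]
width: 0.0097
gripper_force: 20.0
t24.4 tcp [ 0.517  -0.1822  0.0355] yaw 0.091 z [ 0.001  0.    -1.   ] w 0.0097 g 20.0 F [-1.9  0.8  7.1] q [-0.03  0.71  0.41  2.16 -0.71  0.41  1.04]
```

```bash
python3 -m creep '[{"ax":0,"ay":0,"az":0,"x":0,"y":-0.02,"z":0,"claw":255},{"ax":0,"ay":0,"az":0,"x":0,"y":-0.05,"z":0,"claw":255},{"ax":0,"ay":0,"az":0,"x":0,"y":-0.08,"z":0,"claw":255},{"ax":0,"ay":0,"az":0,"x":0,"y":-0.11,"z":0,"claw":255},{"ax":0,"ay":0,"az":0,"x":0,"y":-0.14,"z":0,"claw":255},{"ax":0,"ay":0,"az":0,"x":0,"y":-0.17,"z":0,"claw":255},{"ax":0,"ay":0,"az":0,"x":0,"y":-0.195,"z":0,"claw":255},{"ax":0,"ay":0,"az":0,"x":0,"y":-0.208,"z":0,"claw":255},{"ax":0,"ay":0,"az":0,"x":0,"y":-0.208,"z":0,"claw":255},{"ax":0,"ay":0,"az":0,"x":0,"y":-0.208,"z":0,"claw":255}]';python3 -c "
from h import *
show()"
```

```text
time: 25.4
tcp_pos: [0.4131, -0.192, 0.0354]
ee_rot: [0.001, 0.675, 0.738, 0.0]
contact_force: [-0.5, 0.1, 9.4]
width: 0.0096
gripper_force: 20.0
t25.4 tcp [ 0.4131 -0.192   0.0354] yaw 0.090 z [ 0.001 -0.    -1.   ] w 0.0096 g 20.0 F [-0.5  0.1  9.4] q [ 0.14  0.64  0.25  2.36 -0.77  0.22  1.19]
```

```bash
python3 -m creep '[{"ax":0,"ay":0,"az":0,"x":0,"y":0,"z":0,"claw":184},{"ax":0,"ay":0,"az":0,"x":0,"y":0,"z":0,"claw":184},{"ax":0,"ay":0,"az":0,"x":0,"y":0,"z":0,"claw":184},{"ax":0,"ay":0,"az":0,"x":0,"y":0,"z":-0.06,"claw":184},{"ax":0,"ay":0,"az":0,"x":0,"y":0,"z":-0.16,"claw":184},{"ax":0,"ay":0,"az":0,"x":0,"y":0,"z":-0.25,"claw":120},{"ax":0,"ay":0,"az":0,"x":0.065,"y":0.17,"z":-0.35,"claw":120},{"ax":0,"ay":0,"az":0,"x":0.065,"y":0.17,"z":-0.35,"claw":120},{"ax":0,"ay":0,"az":0,"x":0.065,"y":0.17,"z":-0.35,"claw":120},{"ax":0,"ay":0,"az":0,"x":0.065,"y":0.17,"z":-0.35,"claw":120},{"ax":0,"ay":0,"az":0,"x":0.065,"y":0.17,"z":-0.35,"claw":120}]';python3 -c "
from h import *
show();i=ctrl.camera_info('wrist');cv2.imwrite('pics/w5.png',ctrl.camera('wrist'));np.save('w5.npy',i,allow_pickle=True)
for c in('wrist','top','scene'):
  if c!='wrist': cv2.imwrite('pics/'+c+'5.png',ctrl.camera(c))
  for n in('weight_large_center','weight_medium_center','drawer_handle','pan'):
    r=ctrl.landmark_of(c,n); print(n,[(d['centre'],round(d['confidence'],2)) for d in r[:1]])"
```

```text
time: 26.5
tcp_pos: [0.4934, -0.1517, 0.2089]
ee_rot: [-0.001, 0.674, 0.738, -0.0]
contact_force: [0.1, -0.2, 0.1]
width: 0.0495
gripper_force: 0.0
t26.5 tcp [ 0.4934 -0.1517  0.2089] yaw 0.090 z [-0.002  0.    -1.   ] w 0.0495 g 0.0 F [ 0.1 -0.2  0.1] q [-0.34  0.45  0.75  2.11 -0.45  0.74  0.79]
weight_large_center [([0.504, -0.1528, 0.0476], 0.59)]
weight_medium_center [([0.5067, -0.2123, 0.0411], 0.8)]
drawer_handle [([0.4148, -0.1926, 0.0504], 0.75)]
pan [([0.5584, -0.337, 0.0552], 0.85)]
weight_large_center []
weight_medium_center []
drawer_handle [([0.6266, 0.0317, 0.0741], 0.34)]
pan [([0.55, -0.3336, 0.054], 0.55)]
weight_large_center [([0.5043, -0.1502, 0.0476], 0.94)]
weight_medium_center [([0.5094, -0.2114, 0.04], 0.54)]
drawer_handle [([0.4097, -0.1897, 0.0522], 0.6)]
pan [([0.5567, -0.3334, 0.0546], 0.86)]
```

View pics/w5.png

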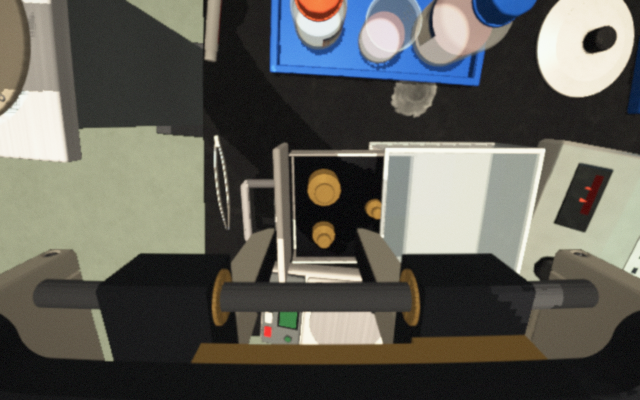

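The wrist view shows the drawer open. The large weight's knob is at (324,188), the front panel's inner edge at column 290, the roof edge at column 385 and the medium weight at (323,235). The panel is only about 35 mm from the weight's axis, so I'll grip the knob with the tool turned about 45°.

```bash
python3 -c "
from h import *
i=np.load('w5.npy',allow_pickle=True).item()
print('knob',atz(i,(324.5,186),.082),'front',atz(i,(290,188),.09),'roof',atz(i,(385,188),.092),'left',atz(i,(330,153),.08))
go((.503,-.151,.15),yaw=.79)
a=cv2.imread('pics/scene5.png')[120:300,260:460];b=cv2.imread('pics/w5.png')[130:290,220:420]
cv2.imwrite('pics/c5.png',np.hstack([cv2.resize(a,(400,360),interpolation=2),cv2.resize(b,(400,360),interpolation=2)]))"
```

```text
knob [ 0.50171955 -0.14294108  0.082     ] front [ 0.46581182 -0.14655582  0.09      ] roof [ 0.56369872 -0.1370784   0.092     ] left [ 0.50403144 -0.10784132  0.08      ]
t (0.503, -0.151, 0.15) xyz share [-0.0005  0.0164  0.1193]
turn share [ 1.0e-04  1.0e-04 -8.9e-01]
```

View pics/c5.png

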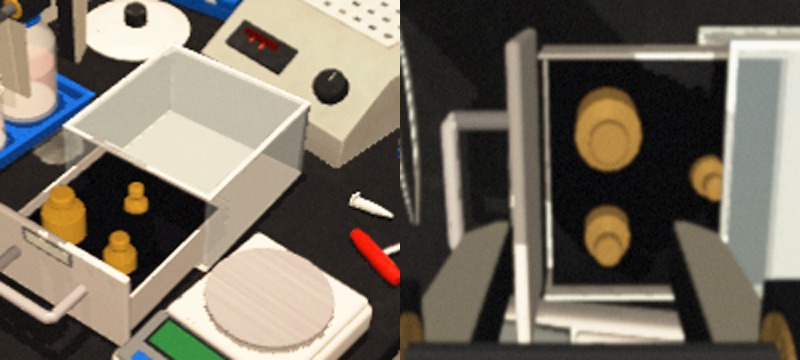

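Crop: the knob's top face is at wrist pixel (323,193) and scene pixel about (291.5,216).

```bash
python3 -c "
from h import *
i=np.load('w5.npy',allow_pickle=True).item();S=ctrl.camera_info('scene')
print(atz(i,(323,193),.082),atz(S,(291.5,215.5),.082),tri([(i,(323,193)),(S,(291.5,215.5))]))
"
python3 -m creep '[{"ax":0,"ay":0,"az":-0.19,"x":0,"y":0.016,"z":0.02,"claw":165},{"ax":0,"ay":0,"az":-0.38,"x":0,"y":0.016,"z":0.04,"claw":165},{"ax":0,"ay":0,"az":-0.57,"x":0,"y":0.016,"z":0.06,"claw":165},{"ax":0,"ay":0,"az":-0.76,"x":0,"y":0.016,"z":0.08,"claw":165},{"ax":0,"ay":0,"az":-0.89,"x":0,"y":0.016,"z":0.1,"claw":165},{"ax":0,"ay":0,"az":-0.89,"x":0,"y":0.016,"z":0.119,"claw":165},{"ax":0,"ay":0,"az":-0.89,"x":0,"y":0.016,"z":0.119,"claw":165},{"ax":0,"ay":0,"az":-0.89,"x":0,"y":0.016,"z":0.119,"claw":165}]'
python3 -c "
from h import *
show();i=ctrl.camera_info('wrist');cv2.imwrite('pics/w6.png',ctrl.camera('wrist'));np.save('w6.npy',i,allow_pickle=True)
for n in('weight_large_center','weight_medium_center'):
    r=ctrl.landmark_of('wrist',n); print(n,[(d['centre'],round(d['confidence'],2)) for d in r[:1]])
S=i
o=i['xyz'];Rm=rot(i['attitude']).inv()
for p in [(.503,-.151,.082),(.503,-.151,.062)]:
    c=Rm.apply(np.array(p)-o);print('expect px',i['cx']+i['fx']*c[0]/-c[2],i['cy']+i['fy']*-c[1]/-c[2])"
```

```text
[ 0.50088149 -0.15074396  0.082     ] [ 0.50339796 -0.15206129  0.082     ] (array([ 0.50205895, -0.15152996,  0.08200614]), np.float64(0.0013953842925121937))
time: 28.05
tcp_pos: [0.5027, -0.1509, 0.1501]
ee_rot: [-0.0, 0.382, 0.924, -0.0]
contact_force: [0.4, -0.5, 0.2]
width: 0.0327
gripper_force: 0.0
t28.1 tcp [ 0.5027 -0.1509  0.1501] yaw 0.787 z [-0. -0. -1.] w 0.0327 g 0.0 F [ 0.4 -0.5  0.2] q [-0.13  0.49  0.45  2.14 -0.39  0.58  1.39]
weight_large_center [([0.5022, -0.1546, 0.0474], 0.57)]
weight_medium_center [([0.5025, -0.1556, 0.0497], 0.67)]
expect px 315.5785024706193 210.1998016256158
expect px 315.59298728141556 203.76288124813877
```

View pics/w6.png

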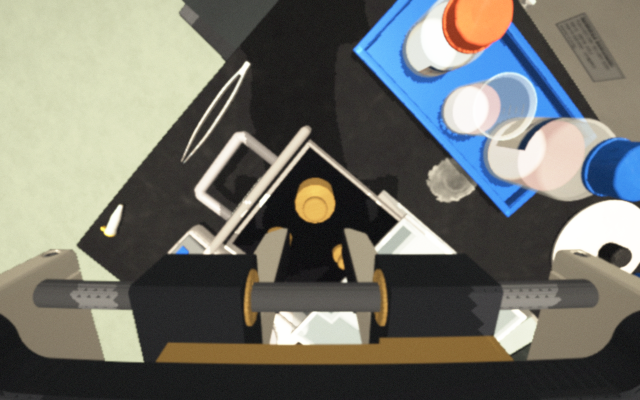

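The knob is at (315,207), matching the prediction (315.6,210). I descend, grip and lift slightly.

```bash
python3 -m creep '[{"ax":0,"ay":0,"az":0,"x":0,"y":0,"z":0.05,"claw":165},{"ax":0,"ay":0,"az":0,"x":0,"y":0,"z":0.1,"claw":165},{"ax":0,"ay":0,"az":0,"x":0,"y":0,"z":0.14,"claw":165},{"ax":0,"ay":0,"az":0,"x":0,"y":0,"z":0.165,"claw":165},{"ax":0,"ay":0,"az":0,"x":0,"y":0,"z":0.165,"claw":165},{"ax":0,"ay":0,"az":0,"x":0,"y":0,"z":0.165,"claw":165},{"ax":0,"ay":0,"az":0,"x":0,"y":0,"z":0.165,"claw":255},{"ax":0,"ay":0,"az":0,"x":0,"y":0,"z":0.165,"claw":255},{"ax":0,"ay":0,"az":0,"x":0,"y":0,"z":0.165,"claw":255},{"ax":0,"ay":0,"az":0,"x":0,"y":0,"z":0.165,"claw":255}]' 50;python3 -c "
from h import *
show()"; python3 -m creep '[{"ax":0,"ay":0,"az":0,"x":0,"y":0,"z":-0.01,"claw":255},{"ax":0,"ay":0,"az":0,"x":0,"y":0,"z":-0.03,"claw":255},{"ax":0,"ay":0,"az":0,"x":0,"y":0,"z":-0.06,"claw":255},{"ax":0,"ay":0,"az":0,"x":0,"y":0,"z":-0.1,"claw":255},{"ax":0,"ay":0,"az":0,"x":0,"y":0,"z":-0.15,"claw":255},{"ax":0,"ay":0,"az":0,"x":0,"y":0,"z":-0.21,"claw":255},{"ax":0,"ay":0,"az":0,"x":0,"y":0,"z":-0.25,"claw":255},{"ax":0,"ay":0,"az":0,"x":0,"y":0,"z":-0.26,"claw":255},{"ax":0,"ay":0,"az":0,"x":0,"y":0,"z":-0.26,"claw":255},{"ax":0,"ay":0,"az":0,"x":0,"y":0,"z":-0.26,"claw":255}]'; python3 -c "
from h import *
show();go((.5545,-.335,.198),(.5545,-.335,.105),yaw=.787)
S=ctrl.camera('scene');cv2.imwrite('pics/s7.png',cv2.resize(S[100:340,200:470],None,fx=2,fy=2))
T=ctrl.camera('top');ctrl.camera('wrist')
for c in('scene','top','wrist'):
  r=ctrl.landmark_of(c,'pan'); print(c,[(d['centre'],round(d['confidence'],2)) for d in r[:1]])"
```

```text
time: 29.2
tcp_pos: [0.5031, -0.1512, 0.0684]
ee_rot: [0.001, 0.381, 0.925, 0.0]
contact_force: [-1.3, -1.0, 6.0]
width: 0.0199
gripper_force: 50.0
t29.2 tcp [ 0.5031 -0.1512  0.0684] yaw 0.790 z [ 0.001 -0.    -1.   ] w 0.0199 g 50.0 F [-1.3 -1.   6. ] q [-0.04  0.62  0.32  2.19 -0.49  0.4   1.48]
time: 30.2
tcp_pos: [0.5022, -0.1503, 0.1969]
ee_rot: [-0.001, 0.38, 0.925, -0.0]
contact_force: [0.5, 0.6, -5.0]
width: 0.0198
gripper_force: 50.0
t30.2 tcp [ 0.5022 -0.1503  0.1969] yaw 0.790 z [-0.001  0.    -1.   ] w 0.0198 g 50.0 F [ 0.5  0.6 -5. ] q [-0.19  0.43  0.52  2.1  -0.33  0.69  1.34]
t (0.5545, -0.335, 0.198) xyz share [-0.3342 -0.1889 -0.0025]
t (0.5545, -0.335, 0.105) xyz share [-0.3345 -0.1888  0.1835]
turn share [-0.0008 -0.0015  0.0043]
scene [([0.5556, -0.335, 0.0528], 0.9)]
top [([0.5524, -0.3346, 0.0531], 0.57)]
wrist []
```

View pics/s7.png

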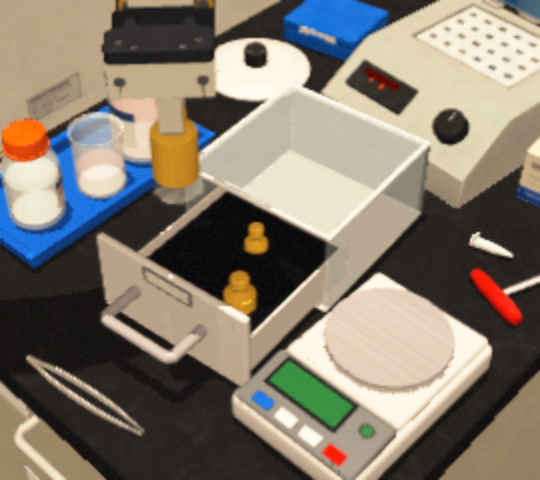

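The weight is lifted, hangs plumb, and the drawer still holds the other two. I move to the pan centre (0.554, −0.3355).

```bash
python3 -m creep '[{"ax":0,"ay":0,"az":0,"x":-0.03,"y":-0.017,"z":0,"claw":255},{"ax":0,"ay":0,"az":0,"x":-0.09,"y":-0.05,"z":0,"claw":255},{"ax":0,"ay":0,"az":0,"x":-0.15,"y":-0.085,"z":0,"claw":255},{"ax":0,"ay":0,"az":0,"x":-0.21,"y":-0.12,"z":0,"claw":255},{"ax":0,"ay":0,"az":0,"x":-0.27,"y":-0.152,"z":0,"claw":255},{"ax":0,"ay":0,"az":0,"x":-0.31,"y":-0.176,"z":0,"claw":255},{"ax":0,"ay":0,"az":0,"x":-0.334,"y":-0.19,"z":0,"claw":255},{"ax":0,"ay":0,"az":0,"x":-0.334,"y":-0.19,"z":0.04,"claw":255},{"ax":0,"ay":0,"az":0,"x":-0.334,"y":-0.19,"z":0.09,"claw":255},{"ax":0,"ay":0,"az":0,"x":-0.334,"y":-0.19,"z":0.13,"claw":255},{"ax":0,"ay":0,"az":0,"x":-0.334,"y":-0.19,"z":0.155,"claw":255},{"ax":0,"ay":0,"az":0,"x":-0.334,"y":-0.19,"z":0.165,"claw":255}]'; python3 -m creep '[{"ax":0,"ay":0,"az":0,"x":0,"y":0,"z":0,"claw":255},{"ax":0,"ay":0,"az":0,"x":0,"y":0,"z":0,"claw":255}]'; python3 -c "
from h import *
show();go((.554,-.3355,.105),yaw=.787)"
```

```text
time: 31.7
tcp_pos: [0.5541, -0.335, 0.1137]
ee_rot: [-0.001, 0.38, 0.925, 0.0]
contact_force: [-0.2, -0.4, -4.4]
width: 0.0199
gripper_force: 50.0
time: 31.9
tcp_pos: [0.555, -0.3361, 0.1159]
ee_rot: [0.001, 0.381, 0.925, -0.0]
contact_force: [-0.2, -0.6, -3.9]
width: 0.0202
gripper_force: 50.0
t31.9 tcp [ 0.555  -0.3361  0.1159] yaw 0.790 z [ 0.001 -0.001 -1.   ] w 0.0202 g 50.0 F [-0.2 -0.6 -3.9] q [ 0.19  0.66  0.43  1.89 -0.42  0.68  1.65]
t (0.554, -0.3355, 0.105) xyz share [ 0.0022 -0.0006  0.0218]
turn share [0.0004 0.0014 0.0038]
```

```bash
python3 -m creep '[{"ax":0,"ay":0,"az":0,"x":0,"y":0,"z":0.01,"claw":255},{"ax":0,"ay":0,"az":0,"x":0,"y":0,"z":0.016,"claw":255},{"ax":0,"ay":0,"az":0,"x":0,"y":0,"z":0.019,"claw":255},{"ax":0,"ay":0,"az":0,"x":0,"y":0,"z":0.019,"claw":255},{"ax":0,"ay":0,"az":0,"x":0,"y":0,"z":0.019,"claw":255}]'
```

```text
time: 32.4
tcp_pos: [0.5546, -0.3359, 0.1057]
ee_rot: [0.0, 0.381, 0.925, -0.0]
contact_force: [-0.4, -0.8, -5.0]
width: 0.0196
gripper_force: 50.0
```

```bash
python3 -m creep '[{"ax":0,"ay":0,"az":0,"x":0,"y":0,"z":0.002,"claw":255},{"ax":0,"ay":0,"az":0,"x":0,"y":0,"z":0.003,"claw":255},{"ax":0,"ay":0,"az":0,"x":0,"y":0,"z":0.003,"claw":255},{"ax":0,"ay":0,"az":0,"x":0,"y":0,"z":0.003,"claw":255}]';  python3 -m creep '[{"ax":0,"ay":0,"az":0,"x":0,"y":0,"z":0,"claw":190},{"ax":0,"ay":0,"az":0,"x":0,"y":0,"z":0,"claw":165},{"ax":0,"ay":0,"az":0,"x":0,"y":0,"z":0,"claw":150},{"ax":0,"ay":0,"az":0,"x":0,"y":0,"z":0,"claw":150},{"ax":0,"ay":0,"az":0,"x":0,"y":0,"z":-0.03,"claw":150},{"ax":0,"ay":0,"az":0,"x":0,"y":0,"z":-0.1,"claw":150},{"ax":0,"ay":0,"az":0,"x":0,"y":0,"z":-0.2,"claw":184},{"ax":0,"ay":0,"az":0,"x":0,"y":0,"z":-0.2,"claw":184},{"ax":0,"ay":0,"az":0,"x":0,"y":0,"z":-0.2,"claw":184}]' 20; python3 -c "
from h import *
show();go((.413,-.1915,.2),(.413,-.1915,.0355),yaw=.09)
S=ctrl.camera('scene');T=ctrl.camera('top')
cv2.imwrite('pics/c8.png',np.hstack([cv2.resize(S[180:330,300:460],None,fx=2.4,fy=2.4),cv2.resize(T[140:290,300:460],None,fx=2.4,fy=2.4)]))
for c in('scene','top'):
 for n in('weight_large_center','pan','drawer_handle'):
  r=ctrl.landmark_of(c,n); print(c,n,[(d['centre'],round(d['confidence'],2)) for d in r[:1]])"
```

```text
time: 32.8
tcp_pos: [0.5547, -0.3361, 0.1046]
ee_rot: [0.0, 0.381, 0.925, -0.0]
contact_force: [-0.0, -0.6, 1.1]
width: 0.0197
gripper_force: 50.0
time: 33.7
tcp_pos: [0.5552, -0.3361, 0.2064]
ee_rot: [0.002, 0.381, 0.925, 0.0]
contact_force: [0.8, 0.2, -0.7]
width: 0.0267
gripper_force: 0.0
t33.7 tcp [ 0.5552 -0.3361  0.2064] yaw 0.790 z [ 0.003 -0.001 -1.   ] w 0.0267 g 0.0 F [ 0.8  0.2 -0.7] q [ 0.13  0.56  0.5   1.82 -0.35  0.85  1.59]
t (0.413, -0.1915, 0.2) xyz share [0.4057 0.0053 0.0115]
t (0.413, -0.1915, 0.0355) xyz share [0.4067 0.0048 0.3405]
turn share [0.0033 0.0033 0.8914]
scene weight_large_center [([0.5546, -0.3354, 0.0835], 0.91)]
scene pan [([0.5536, -0.3333, 0.0544], 0.58)]
scene drawer_handle [([0.4127, -0.1901, 0.0542], 0.76)]
top weight_large_center [([0.5512, -0.3354, 0.0834], 0.38)]
top pan [([0.5507, -0.3339, 0.0536], 0.57)]
top drawer_handle [([0.4109, -0.1933, 0.0547], 0.59)]
```

View pics/c8.png

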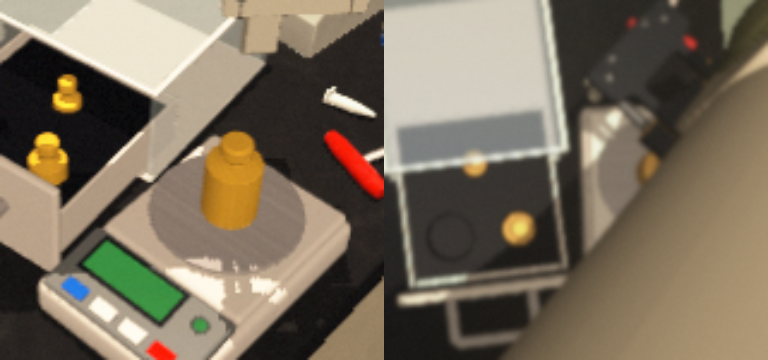

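The weight stands upright near the middle of the pan (scene crop about (232,180)), and the other two weights are in their wells. Back to the handle to shut the drawer.

```bash
python3 -m creep '[{"ax":0,"ay":0,"az":0.19,"x":0.1,"y":0,"z":0,"claw":184},{"ax":0,"ay":0,"az":0.38,"x":0.2,"y":0,"z":0,"claw":184},{"ax":0,"ay":0,"az":0.57,"x":0.3,"y":0,"z":0,"claw":184},{"ax":0,"ay":0,"az":0.76,"x":0.406,"y":0.005,"z":0.01,"claw":184},{"ax":0,"ay":0,"az":0.891,"x":0.406,"y":0.005,"z":0.1,"claw":184},{"ax":0,"ay":0,"az":0.891,"x":0.406,"y":0.005,"z":0.15,"claw":184},{"ax":0,"ay":0,"az":0.891,"x":0.406,"y":0.005,"z":0.15,"claw":184},{"ax":0,"ay":0,"az":0.891,"x":0.406,"y":0.005,"z":0.15,"claw":184}]'; python3 -c "
from h import *
show();go((.413,-.192,.0355),yaw=.09)"
```

```text
time: 34.9
tcp_pos: [0.412, -0.1917, 0.1293]
ee_rot: [-0.0, 0.675, 0.738, -0.0]
contact_force: [-0.3, -1.2, 0.0]
width: 0.0259
gripper_force: 0.0
t34.9 tcp [ 0.412  -0.1917  0.1293] yaw 0.089 z [-0.001 -0.    -1.   ] w 0.0259 g 0.0 F [-0.3 -1.2  0. ] q [-0.11  0.5   0.6   2.31 -0.61  0.49  1.07]
t (0.413, -0.192, 0.0355) xyz share [-0.0007  0.0022  0.1876]
turn share [-0.0013 -0.0001 -0.0007]
```

```bash
python3 -m creep '[{"ax":0,"ay":0,"az":0,"x":0,"y":0.002,"z":0.06,"claw":184},{"ax":0,"ay":0,"az":0,"x":0,"y":0.002,"z":0.12,"claw":184},{"ax":0,"ay":0,"az":0,"x":0,"y":0.002,"z":0.17,"claw":184},{"ax":0,"ay":0,"az":0,"x":0,"y":0.002,"z":0.187,"claw":184},{"ax":0,"ay":0,"az":0,"x":0,"y":0.002,"z":0.187,"claw":184},{"ax":0,"ay":0,"az":0,"x":0,"y":0.002,"z":0.187,"claw":255},{"ax":0,"ay":0,"az":0,"x":0,"y":0.002,"z":0.187,"claw":255},{"ax":0,"ay":0,"az":0,"x":0,"y":0.002,"z":0.187,"claw":255},{"ax":0,"ay":0,"az":0,"x":0,"y":0.002,"z":0.187,"claw":255}]'; python3 -m creep '[{"ax":0,"ay":0,"az":0,"x":0,"y":0.02,"z":0,"claw":255},{"ax":0,"ay":0,"az":0,"x":0,"y":0.05,"z":0,"claw":255},{"ax":0,"ay":0,"az":0,"x":0,"y":0.08,"z":0,"claw":255},{"ax":0,"ay":0,"az":0,"x":0,"y":0.11,"z":0,"claw":255},{"ax":0,"ay":0,"az":0,"x":0,"y":0.14,"z":0,"claw":255},{"ax":0,"ay":0,"az":0,"x":0,"y":0.165,"z":0,"claw":255},{"ax":0,"ay":0,"az":0,"x":0,"y":0.185,"z":0,"claw":255},{"ax":0,"ay":0,"az":0,"x":0,"y":0.198,"z":0,"claw":255},{"ax":0,"ay":0,"az":0,"x":0,"y":0.204,"z":0,"claw":255},{"ax":0,"ay":0,"az":0,"x":0,"y":0.204,"z":0,"claw":255}]'; python3 -c "
from h import *
show()"
```

```text
time: 35.8
tcp_pos: [0.4137, -0.1914, 0.0365]
ee_rot: [0.001, 0.674, 0.738, 0.0]
contact_force: [-0.2, -0.3, 8.4]
width: 0.0095
gripper_force: 20.0
time: 36.8
tcp_pos: [0.516, -0.1817, 0.0366]
ee_rot: [0.001, 0.674, 0.739, 0.001]
contact_force: [2.2, 0.0, 4.8]
width: 0.0092
gripper_force: 20.0
t36.8 tcp [ 0.516  -0.1817  0.0366] yaw 0.091 z [ 0.002 -0.001 -1.   ] w 0.0092 g 20.0 F [2.2 0.  4.8] q [-0.06  0.72  0.45  2.16 -0.77  0.42  1.1 ]
```

Now a few more mm until the force shows the stop.

```bash
python3 -m creep '[{"ax":0,"ay":0,"az":0,"x":0,"y":0.002,"z":0,"claw":255},{"ax":0,"ay":0,"az":0,"x":0,"y":0.004,"z":0,"claw":255},{"ax":0,"ay":0,"az":0,"x":0,"y":0.004,"z":0,"claw":255}]'; python3 -m creep '[{"ax":0,"ay":0,"az":0,"x":0,"y":0.003,"z":0,"claw":255},{"ax":0,"ay":0,"az":0,"x":0,"y":0.003,"z":0,"claw":255}]'
```

```text
time: 37.1
tcp_pos: [0.517, -0.1816, 0.0366]
ee_rot: [0.0, 0.674, 0.738, 0.0]
contact_force: [-0.4, 0.3, 6.6]
width: 0.0091
gripper_force: 20.0
time: 37.3
tcp_pos: [0.517, -0.1816, 0.0366]
ee_rot: [-0.0, 0.675, 0.738, -0.0]
contact_force: [-5.9, -0.8, 10.4]
width: 0.0091
gripper_force: 20.0
```

```bash
python3 -m creep '[{"ax":0,"ay":0,"az":0,"x":0,"y":0.003,"z":0,"claw":255},{"ax":0,"ay":0,"az":0,"x":0,"y":0.003,"z":0,"claw":255}]'; python3 -m creep '[{"ax":0,"ay":0,"az":0,"x":0,"y":0,"z":0,"claw":184},{"ax":0,"ay":0,"az":0,"x":0,"y":-0.004,"z":0,"claw":184},{"ax":0,"ay":0,"az":0,"x":0,"y":-0.004,"z":0,"claw":184},{"ax":0,"ay":0,"az":0,"x":0,"y":-0.004,"z":-0.04,"claw":184},{"ax":0,"ay":0,"az":0,"x":0,"y":-0.004,"z":-0.12,"claw":184},{"ax":0,"ay":0,"az":0,"x":0,"y":-0.004,"z":-0.22,"claw":120},{"ax":0,"ay":0,"az":0,"x":0,"y":-0.004,"z":-0.32,"claw":90},{"ax":0,"ay":0,"az":0,"x":0,"y":-0.004,"z":-0.36,"claw":80},{"ax":0,"ay":0,"az":0,"x":0,"y":-0.004,"z":-0.36,"claw":80}]';python3 -c "
from h import *
show();go((.479,.0332,.2),(.479,.0332,.097),yaw=0)
for c in('scene','top'):
  ctrl.camera(c);r=ctrl.landmark_of(c,'drawer_handle'); print(c,[(d['centre'],round(d['confidence'],2)) for d in r[:1]])"
```

```text
time: 37.5
tcp_pos: [0.517, -0.1816, 0.0365]
ee_rot: [-0.001, 0.675, 0.738, -0.001]
contact_force: [-9.6, -1.5, 13.6]
width: 0.0091
gripper_force: 20.0
time: 38.4
tcp_pos: [0.5193, -0.182, 0.2186]
ee_rot: [0.002, 0.674, 0.739, 0.002]
contact_force: [-0.4, 0.3, -0.9]
width: 0.0528
gripper_force: 0.0
t38.4 tcp [ 0.5193 -0.182   0.2186] yaw 0.091 z [ 0.006 -0.001 -1.   ] w 0.0528 g 0.0 F [-0.4  0.3 -0.9] q [-0.3   0.49  0.78  2.04 -0.48  0.8   0.86]
t (0.479, 0.0332, 0.2) xyz share [ 0.4359 -0.0414  0.0365]
t (0.479, 0.0332, 0.097) xyz share [ 0.4362 -0.0425  0.2425]
turn share [0.007  0.0012 0.1157]
scene [([0.5135, -0.1803, 0.0502], 0.83)]
top []
```

The drawer is shut. Now the orange bottle.

```bash
python3 -m creep '[{"ax":0,"ay":0,"az":0.05,"x":0.1,"y":-0.01,"z":0,"claw":70},{"ax":0.003,"ay":0,"az":0.115,"x":0.436,"y":-0.042,"z":0.01,"claw":70},{"ax":0.003,"ay":0,"az":0.115,"x":0.436,"y":-0.042,"z":0.03,"claw":70},{"ax":0.003,"ay":0,"az":0.115,"x":0.436,"y":-0.042,"z":0.03,"claw":70},{"ax":0.003,"ay":0,"az":0.115,"x":0.436,"y":-0.042,"z":0.03,"claw":70},{"ax":0.003,"ay":0,"az":0.115,"x":0.436,"y":-0.042,"z":0.036,"claw":70},{"ax":0.003,"ay":0,"az":0.115,"x":0.436,"y":-0.042,"z":0.036,"claw":70},{"ax":0.003,"ay":0,"az":0.115,"x":0.436,"y":-0.042,"z":0.036,"claw":70}]';python3 -c "
from h import *
show();go((.479,.0332,.0955),yaw=0)"
```

```text
time: 39.4
tcp_pos: [0.4772, 0.0321, 0.1973]
ee_rot: [-0.001, 0.708, 0.706, -0.001]
contact_force: [-0.0, 0.3, 0.5]
width: 0.0672
gripper_force: 0.0
t39.4 tcp [0.4772 0.0321 0.1973] yaw -0.002 z [-0.003 -0.001 -1.   ] w 0.0672 g 0.0 F [-0.   0.3  0.5] q [-0.79  0.45  0.85  2.2  -0.53  0.7   0.43]
t (0.479, 0.0332, 0.0955) xyz share [0.0024 0.0041 0.2037]
turn share [-0.0034  0.0015 -0.0028]
```

```bash
python3 -m creep '[{"ax":0,"ay":0,"az":0,"x":0.002,"y":0.003,"z":0.06,"claw":70},{"ax":0,"ay":0,"az":0,"x":0.002,"y":0.003,"z":0.12,"claw":70},{"ax":0,"ay":0,"az":0,"x":0.002,"y":0.003,"z":0.17,"claw":70},{"ax":0,"ay":0,"az":0,"x":0.002,"y":0.003,"z":0.203,"claw":70},{"ax":0,"ay":0,"az":0,"x":0.002,"y":0.003,"z":0.203,"claw":70},{"ax":0,"ay":0,"az":0,"x":0.002,"y":0.003,"z":0.203,"claw":120},{"ax":0,"ay":0,"az":0,"x":0.002,"y":0.003,"z":0.203,"claw":255},{"ax":0,"ay":0,"az":0,"x":0.002,"y":0.003,"z":0.203,"claw":255},{"ax":0,"ay":0,"az":0,"x":0.002,"y":0.003,"z":0.203,"claw":255},{"ax":0,"ay":0,"az":0,"x":0.002,"y":0.003,"z":0.203,"claw":255}]' 25;python3 -c "
from h import *
show();go((.4474,-.136,.2),(.4474,-.136,.091),yaw=0)"
```

```text
time: 40.4
tcp_pos: [0.4789, 0.0348, 0.0967]
ee_rot: [-0.0, 0.707, 0.707, -0.0]
contact_force: [0.5, -0.0, 5.3]
width: 0.0392
gripper_force: 25.1
t40.4 tcp [0.4789 0.0348 0.0967] yaw 0.000 z [-0.001  0.    -1.   ] w 0.0392 g 25.1 F [ 0.5 -0.   5.3] q [-0.6   0.59  0.6   2.28 -0.76  0.47  0.63]
t (0.4474, -0.136, 0.2) xyz share [-0.3415 -0.0634 -0.2066]
t (0.4474, -0.136, 0.091) xyz share [-0.3416 -0.0632  0.0114]
turn share [-0.0011 -0.0002  0.0003]
```

```bash
python3 -m creep '[{"ax":0,"ay":0,"az":0,"x":0,"y":0,"z":-0.02,"claw":255},{"ax":0,"ay":0,"az":0,"x":0,"y":0,"z":-0.07,"claw":255},{"ax":0,"ay":0,"az":0,"x":0,"y":0,"z":-0.13,"claw":255},{"ax":0,"ay":0,"az":0,"x":-0.04,"y":-0.01,"z":-0.17,"claw":255},{"ax":0,"ay":0,"az":0,"x":-0.11,"y":-0.02,"z":-0.18,"claw":255},{"ax":0,"ay":0,"az":0,"x":-0.19,"y":-0.04,"z":-0.18,"claw":255},{"ax":0,"ay":0,"az":0,"x":-0.27,"y":-0.055,"z":-0.18,"claw":255},{"ax":0,"ay":0,"az":0,"x":-0.32,"y":-0.063,"z":-0.17,"claw":255},{"ax":0,"ay":0,"az":0,"x":-0.339,"y":-0.063,"z":-0.15,"claw":255},{"ax":0,"ay":0,"az":0,"x":-0.339,"y":-0.063,"z":-0.1,"claw":255},{"ax":0,"ay":0,"az":0,"x":-0.339,"y":-0.063,"z":-0.05,"claw":255},{"ax":0,"ay":0,"az":0,"x":-0.339,"y":-0.063,"z":-0.015,"claw":255}]'; python3 -m creep '[{"ax":0,"ay":0,"az":0,"x":0,"y":0,"z":0.01,"claw":255},{"ax":0,"ay":0,"az":0,"x":0,"y":0,"z":0.018,"claw":255},{"ax":0,"ay":0,"az":0,"x":0,"y":0,"z":0.0205,"claw":255},{"ax":0,"ay":0,"az":0,"x":0,"y":0,"z":0.0205,"claw":255}]'; python3 -c "
from h import *
show();go((.4474,-.1347,.0925),yaw=0)"
```

```text
time: 41.6
tcp_pos: [0.4463, -0.1347, 0.103]
ee_rot: [-0.001, 0.707, 0.707, -0.001]
contact_force: [0.4, -0.1, -1.7]
width: 0.0389
gripper_force: 25.0
time: 42.0
tcp_pos: [0.4472, -0.1349, 0.094]
ee_rot: [-0.0, 0.707, 0.707, -0.001]
contact_force: [0.1, 0.2, -1.5]
width: 0.0389
gripper_force: 25.0
t42.0 tcp [ 0.4472 -0.1349  0.094 ] yaw 0.000 z [-0.001 -0.    -1.   ] w 0.0389 g 25.0 F [ 0.1  0.2 -1.5] q [-0.21  0.57  0.56  2.31 -0.75  0.44  0.97]
t (0.4474, -0.1347, 0.0925) xyz share [0.0003 0.0004 0.0031]
turn share [-0.0019  0.0003  0.0001]
```

Lower 1 mm more, release, and rise over to the blue bottle.

```bash
python3 -m creep '[{"ax":0,"ay":0,"az":0,"x":0,"y":0,"z":0.0025,"claw":255},{"ax":0,"ay":0,"az":0,"x":0,"y":0,"z":0.0025,"claw":255},{"ax":0,"ay":0,"az":0,"x":0,"y":0,"z":0.0025,"claw":130},{"ax":0,"ay":0,"az":0,"x":0,"y":0,"z":0.0025,"claw":100},{"ax":0,"ay":0,"az":0,"x":0,"y":0,"z":0.0025,"claw":70},{"ax":0,"ay":0,"az":0,"x":0,"y":0,"z":0.0025,"claw":70},{"ax":0,"ay":0,"az":0,"x":0,"y":0,"z":-0.05,"claw":70},{"ax":0,"ay":0,"az":0,"x":0,"y":0,"z":-0.14,"claw":70},{"ax":0,"ay":0,"az":0,"x":0,"y":0,"z":-0.24,"claw":70},{"ax":0,"ay":0,"az":0,"x":0,"y":0,"z":-0.34,"claw":70},{"ax":0,"ay":0,"az":0,"x":0,"y":0,"z":-0.34,"claw":70},{"ax":0,"ay":0,"az":0,"x":0,"y":0,"z":-0.34,"claw":70}]'; python3 -c "
from h import *
show();go((.6257,.0333,.23),yaw=0)"
```

```text
time: 43.2
tcp_pos: [0.4477, -0.1343, 0.2642]
ee_rot: [-0.0, 0.707, 0.708, 0.0]
contact_force: [0.2, 1.1, -0.1]
width: 0.0671
gripper_force: 0.0
t43.2 tcp [ 0.4477 -0.1343  0.2642] yaw 0.001 z [ 0.     0.001 -1.   ] w 0.0671 g 0.0 F [ 0.2  1.1 -0.1] q [-0.55  0.33  0.96  2.15 -0.37  0.83  0.64]
t (0.6257, 0.0333, 0.23) xyz share [0.3347 0.3564 0.0686]
turn share [ 0.     -0.001   0.0016]
```

```bash
python3 -m creep '[{"ax":0,"ay":0,"az":0,"x":0.335,"y":0.356,"z":0,"claw":70},{"ax":0,"ay":0,"az":0,"x":0.335,"y":0.356,"z":0,"claw":70},{"ax":0,"ay":0,"az":0,"x":0.335,"y":0.356,"z":0,"claw":70},{"ax":0,"ay":0,"az":0,"x":0.335,"y":0.356,"z":0.03,"claw":70},{"ax":0,"ay":0,"az":0,"x":0.335,"y":0.356,"z":0.068,"claw":70},{"ax":0,"ay":0,"az":0,"x":0.335,"y":0.356,"z":0.068,"claw":70},{"ax":0,"ay":0,"az":0,"x":0.335,"y":0.356,"z":0.068,"claw":70},{"ax":0,"ay":0,"az":0,"x":0.335,"y":0.356,"z":0.068,"claw":70},{"ax":0,"ay":0,"az":0,"x":0.335,"y":0.356,"z":0.068,"claw":70}]'; python3 -c "
from h import *
show();go((.6257,.0333,.126),yaw=0)"
```

```text
time: 44.1
tcp_pos: [0.6245, 0.0309, 0.2294]
ee_rot: [-0.001, 0.708, 0.706, -0.001]
contact_force: [0.4, 0.8, -0.1]
width: 0.0674
gripper_force: 0.0
t44.1 tcp [0.6245 0.0309 0.2294] yaw -0.003 z [-0.002 -0.    -1.   ] w 0.0674 g 0.0 F [ 0.4  0.8 -0.1] q [-0.67  0.59  0.84  1.86 -0.54  0.94  0.42]
t (0.6257, 0.0333, 0.126) xyz share [0.0048 0.0029 0.2068]
turn share [-0.0029  0.     -0.0035]
```

```bash
python3 -m creep '[{"ax":0,"ay":0,"az":0,"x":0,"y":0,"z":0.06,"claw":70},{"ax":0,"ay":0,"az":0,"x":0,"y":0,"z":0.12,"claw":70},{"ax":0,"ay":0,"az":0,"x":0,"y":0,"z":0.17,"claw":70},{"ax":0,"ay":0,"az":0,"x":0,"y":0,"z":0.206,"claw":70},{"ax":0,"ay":0,"az":0,"x":0,"y":0,"z":0.206,"claw":70},{"ax":0,"ay":0,"az":0,"x":0,"y":0,"z":0.206,"claw":120},{"ax":0,"ay":0,"az":0,"x":0,"y":0,"z":0.206,"claw":255},{"ax":0,"ay":0,"az":0,"x":0,"y":0,"z":0.206,"claw":255},{"ax":0,"ay":0,"az":0,"x":0,"y":0,"z":0.206,"claw":255},{"ax":0,"ay":0,"az":0,"x":0,"y":0,"z":0.206,"claw":255}]' 30;python3 -c "
from h import *
show();go((.4604,-.2401,.27),(.4604,-.2401,.123),yaw=0)"
```

```text
time: 45.1
tcp_pos: [0.6256, 0.0326, 0.1269]
ee_rot: [-0.0, 0.707, 0.707, -0.0]
contact_force: [-0.8, 1.2, 5.0]
width: 0.0393
gripper_force: 30.1
t45.1 tcp [0.6256 0.0326 0.1269] yaw 0.000 z [-0.001  0.    -1.   ] w 0.0393 g 30.1 F [-0.8  1.2  5. ] q [-0.59  0.7   0.72  1.94 -0.67  0.76  0.52]
t (0.4604, -0.2401, 0.27) xyz share [-0.5454 -0.3306 -0.286 ]
t (0.4604, -0.2401, 0.123) xyz share [-0.5454 -0.3304  0.008 ]
turn share [-0.0009 -0.0002  0.0001]
```

```bash
python3 -m creep '[{"ax":0,"ay":0,"az":0,"x":0,"y":0,"z":-0.02,"claw":255},{"ax":0,"ay":0,"az":0,"x":0,"y":0,"z":-0.07,"claw":255},{"ax":0,"ay":0,"az":0,"x":0,"y":0,"z":-0.14,"claw":255},{"ax":0,"ay":0,"az":0,"x":0,"y":0,"z":-0.21,"claw":255},{"ax":0,"ay":0,"az":0,"x":-0.03,"y":-0.02,"z":-0.27,"claw":255},{"ax":0,"ay":0,"az":0,"x":-0.09,"y":-0.06,"z":-0.29,"claw":255},{"ax":0,"ay":0,"az":0,"x":-0.16,"y":-0.1,"z":-0.29,"claw":255},{"ax":0,"ay":0,"az":0,"x":-0.23,"y":-0.14,"z":-0.29,"claw":255},{"ax":0,"ay":0,"az":0,"x":-0.3,"y":-0.18,"z":-0.29,"claw":255},{"ax":0,"ay":0,"az":0,"x":-0.37,"y":-0.22,"z":-0.29,"claw":255},{"ax":0,"ay":0,"az":0,"x":-0.44,"y":-0.265,"z":-0.29,"claw":255},{"ax":0,"ay":0,"az":0,"x":-0.5,"y":-0.305,"z":-0.29,"claw":255}]'; python3 -m creep '[{"ax":0,"ay":0,"az":0,"x":-0.035,"y":-0.02,"z":0,"claw":255},{"ax":0,"ay":0,"az":0,"x":-0.0466,"y":-0.0255,"z":0,"claw":255},{"ax":0,"ay":0,"az":0,"x":-0.0466,"y":-0.0255,"z":0,"claw":255},{"ax":0,"ay":0,"az":0,"x":-0.0466,"y":-0.0255,"z":0.05,"claw":255},{"ax":0,"ay":0,"az":0,"x":-0.0466,"y":-0.0255,"z":0.11,"claw":255},{"ax":0,"ay":0,"az":0,"x":-0.0466,"y":-0.0255,"z":0.17,"claw":255},{"ax":0,"ay":0,"az":0,"x":-0.0466,"y":-0.0255,"z":0.22,"claw":255},{"ax":0,"ay":0,"az":0,"x":-0.0466,"y":-0.0255,"z":0.255,"claw":255},{"ax":0,"ay":0,"az":0,"x":-0.0466,"y":-0.0255,"z":0.28,"claw":255},{"ax":0,"ay":0,"az":0,"x":-0.0466,"y":-0.0255,"z":0.29,"claw":255},{"ax":0,"ay":0,"az":0,"x":-0.0466,"y":-0.0255,"z":0.29,"claw":255}]';python3 -c "
from h import *
show();go((.4604,-.2407,.1232),yaw=0)"
```

```text
time: 46.3
tcp_pos: [0.4708, -0.2189, 0.2717]
ee_rot: [-0.001, 0.708, 0.707, -0.001]
contact_force: [0.6, -0.5, -4.2]
width: 0.0392
gripper_force: 29.9
time: 47.4
tcp_pos: [0.46, -0.2402, 0.1262]
ee_rot: [-0.001, 0.707, 0.707, -0.001]
contact_force: [0.2, 0.0, -3.9]
width: 0.0395
gripper_force: 29.9
t47.4 tcp [ 0.46   -0.2402  0.1262] yaw 0.001 z [-0.003  0.    -1.   ] w 0.0395 g 29.9 F [ 0.2  0.  -3.9] q [-0.08  0.58  0.67  2.18 -0.66  0.59  1.08]
t (0.4604, -0.2407, 0.1232) xyz share [-0.001   0.0008  0.006 ]
turn share [-0.0036 -0.0002  0.0008]
```

```bash
python3 -m creep '[{"ax":0,"ay":0,"az":0,"x":0,"y":0,"z":0.004,"claw":255},{"ax":0,"ay":0,"az":0,"x":0,"y":0,"z":0.006,"claw":255},{"ax":0,"ay":0,"az":0,"x":0,"y":0,"z":0.006,"claw":255},{"ax":0,"ay":0,"az":0,"x":0,"y":0,"z":0.006,"claw":130},{"ax":0,"ay":0,"az":0,"x":0,"y":0,"z":0.006,"claw":100},{"ax":0,"ay":0,"az":0,"x":0,"y":0,"z":0.006,"claw":70},{"ax":0,"ay":0,"az":0,"x":0,"y":0,"z":0.006,"claw":70},{"ax":0,"ay":0,"az":0,"x":0,"y":0,"z":-0.05,"claw":70},{"ax":0,"ay":0,"az":0,"x":0,"y":0,"z":-0.15,"claw":70},{"ax":0,"ay":0,"az":0,"x":0,"y":0,"z":-0.25,"claw":70},{"ax":0,"ay":0,"az":0,"x":0.05,"y":0,"z":-0.45,"claw":70},{"ax":0,"ay":0,"az":0,"x":0.05,"y":0,"z":-0.45,"claw":70}]';python3 -m creep '[{"ax":0,"ay":0,"az":0,"x":0.3,"y":0,"z":-0.1,"claw":70},{"ax":0,"ay":0,"az":0,"x":0.3,"y":0,"z":-0.1,"claw":70},{"ax":0,"ay":0,"az":0,"x":0.3,"y":0,"z":-0.1,"claw":70},{"ax":0,"ay":0,"az":0,"x":0.3,"y":0,"z":-0.1,"claw":70},{"ax":0,"ay":0,"az":0,"x":0.3,"y":0,"z":-0.1,"claw":70}]';python3 -c "
from h import *
show()
S=ctrl.camera('scene');T=ctrl.camera('top');ctrl.camera('wrist')
cv2.imwrite('pics/s9.png',S)
for c in('scene','top','wrist'):
  for n in('bottle_blue_center','bottle_orange_center','beaker_center','weight_large_center','drawer_handle','pan'):
    r=ctrl.landmark_of(c,n); print(n,[(d['centre'],round(d['confidence'],2)) for d in r[:1]])"
```

```text
time: 48.6
tcp_pos: [0.4596, -0.2166, 0.3504]
ee_rot: [-0.001, 0.708, 0.706, -0.001]
contact_force: [1.0, 1.1, 0.3]
width: 0.0673
gripper_force: 0.0
time: 49.1
tcp_pos: [0.4606, -0.0644, 0.3988]
ee_rot: [-0.001, 0.705, 0.709, -0.0]
contact_force: [0.1, -0.1, -0.9]
width: 0.0673
gripper_force: 0.0
t49.1 tcp [ 0.4606 -0.0644  0.3988] yaw 0.005 z [-0.001  0.001 -1.   ] w 0.0673 g 0.0 F [ 0.1 -0.1 -0.9] q [-0.91  0.13  1.08  1.96 -0.13  1.13  0.23]
bottle_blue_center [([0.4565, -0.2398, 0.0694], 0.78)]
bottle_orange_center []
beaker_center [([0.5537, 0.0223, 0.0382], 0.79)]
weight_large_center [([0.554, -0.3375, 0.0829], 0.64)]
drawer_handle [([0.5162, -0.1798, 0.0532], 0.9)]
pan [([0.5534, -0.3347, 0.053], 0.74)]
bottle_blue_center [([0.4575, -0.2388, 0.0669], 0.86)]
bottle_orange_center [([0.4462, -0.1415, 0.0544], 0.7)]
beaker_center [([0.553, 0.0258, 0.0389], 0.38)]
weight_large_center [([0.5516, -0.3347, 0.0853], 0.8)]
drawer_handle [([0.517, -0.1854, 0.0548], 0.89)]
pan [([0.55, -0.3345, 0.0556], 0.6)]
bottle_blue_center [([0.4608, -0.2395, 0.0695], 0.7)]
bottle_orange_center [([0.4489, -0.1349, 0.0519], 0.75)]
beaker_center [([0.549, 0.0265, 0.0396], 0.57)]
weight_large_center [([0.5571, -0.3357, 0.0536], 0.59)]
drawer_handle [([0.5165, -0.1843, 0.0503], 0.65)]
pan [([0.5557, -0.3383, 0.0551], 0.62)]
```

View pics/s9.png

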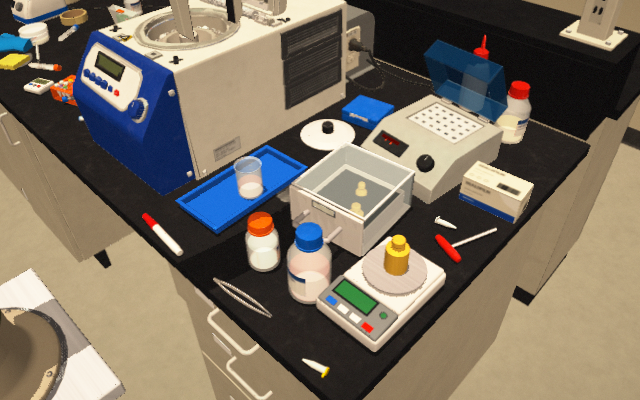

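The scene view shows the bottles back in place (caps (260,221) and (309,235), as at the start). The weight is on the pan (397,255), the drawer is shut with the two smaller weights inside, and the beaker is in the tray (249,178). The gripper is clear of everything, so I hand in.

```bash
python3 -c "
from workcell import ctrl
print(ctrl.hand_in())"
```

```text
the job is handed in; nothing more can be done
None
```

I handed the job in at about 50 s of the 131 s limit: the largest weight stands on the middle of the pan, the drawer is shut with the two smaller weights in their wells, both bottles are back in place, the beaker is in the tray, and nothing tipped; the verdict was not reported back.

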